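# Proof-pull the paint rail and hang the pipe saddles

## Robot

A 6-joint arm with a two-finger parallel gripper is mounted at the origin on the work surface. World frame = base frame: x ahead of the robot, y to its left, z up, the work surface at z = 0. Lengths are in m, angles in degrees, forces in N, time in s.
With the tool pointing down it reaches from about 0.4 to 0.825 m from the base axis. Payload 7 kg.
Tool frame: the origin (TCP) lies midway between the tips of the shut fingers; the grasp point (between the pads) lies 19 mm behind it; z points along the fingers, y is the line along which they close (so a half turn about z gives the same grasp; the last joint's range is limited). The gripper opens to 88 mm and grips with 3 to 60 N. Pads are 19 mm wide; open, the fingers measure 130 mm over their backs; the gripper's body (78 mm by 193 mm) begins 47 mm behind the grasp point.
Start: joints at [16.507, 20.546, 0.682, 0, -70.136, -16.507], TCP at [0.675, -0, 0.227] pointing down, gripper open.
Joint ranges: [-176.03, 176.03], [-82.01, 121.73], [-58.28, 71.71], [-173.87, 95.51], [-174.79, -0.11], [-173.66, 173.66]. Speed limits (degrees/s): [136.94, 136.94, 172.46, 180, 180, 180].

## Interface

Orientations are given as [roll, pitch, yaw] about the fixed x, y, z axes, in that order (R = Rz(yaw) Ry(pitch) Rx(roll)).
In Python, from plant import get_state, optics, order gives the robot as it stands. The module is installed in compiled form; this text tells all that it offers.
- The arm moves only by the tool send_rows, never from a script. Its argument "moves" is a list of rows, each an object with "slide": the shift along the tool's x, y, z as a fraction of full scale, a list of three; "turn": the turn about the tool's z as a fraction of full scale; "gripper": the opening, from 0 (shut) to 1 (fully open). A call has exactly 5 rows; each row is the pose to reach, as a shift and turn from the pose commanded when the call began, along the tool's axes at that moment; what a row does not reach only later rows make up. Full scale, the value 1, is 150 mm for a shift and 90 degrees for a turn. A row lasts 1/12 s, in which the tool goes at most 41.7 mm and 7.16 degrees, less where a joint would pass 70% of its speed; a pose out of reach is approached as far as the arm can. A call with a number of a shift or a turn outside -1 to 1 is refused whole. A call with a gripper value outside its range is refused whole. The fingers move at their own pace and stop on an object; "newtons" is the grip in N (left out, the last holds). Time passes only in rows, so rows that repeat a pose let the fingers close, or fill a call up. It gives the time, the measured TCP pose, the force, the opening and the grip force at its end, in the units of the state.
- get_state(): the state, without advancing time (a new reading comes with each control period).
- optics.capture(name): name is "scene" or "side" or "wrist"; returns a dict with "img" (384x512x3 uint8, red, green, blue), "intrinsics" (3x3 intrinsics, pixels), "origin" and "attitude" of the camera in the world. Camera axes: x right, y down, z forward; pixel columns grow to the right and rows downward; lengths in m; the calibration is good to about 2 mm. A picture is of the moment at which its call begins. There is no depth.
- order.close_job(): hands the job in; it is judged then, once.
Trained networks look in the newest picture that a camera, given by its name, has taken for a name from the list of things; names that differ only in an ending like _2 or _b are one class to them, and where a whole thing is asked for, a point or a joint stands for the part that bears it (a point fixed in the world has none). Each returns a list of dicts, best first, with "p" (0 to 1); they miss things now and then, are a little off and sometimes report something else, mostly with a low value. They report only what shows in the picture. A call takes as long as a camera call. They do not tell look-alikes from the thing itself.
- optics.look_for(camera, name): "location" ([x, y, z] in m, in world coordinates, good to about 4 mm: the middle of the surface that is visible of it).
The state is a dict: "time_s": time; "joints": joint angles; "qd": joint speeds; "joint_torque": joint torques, N m; "tcp_pos": TCP position; "eef_rot": TCP orientation; "contact_force": force on the tool from outside, world axes, zero at the start; "moment": the same for the moment, N m; "gripper_width": finger opening in m; "gripper_force": force on a finger pad.
Only numpy, scipy, OpenCV 4.12 (cv2) and the standard library are available. Lean on these libraries where they do the work, as an engineer would, in place of code of your own. Each camera call takes 0.05 s, during which the arm holds its last target. There are 200 camera calls.

## Task

Proof-test and load the paint rail. With the bar still empty, pull the spring gauge at its foot by the T-handle until the pointer stands at the nearer black mark, hold it there for three seconds, and let it go fully home. Then hang every pipe saddle over the bar, upright, straddling it squarely, no two touching; with all of them hanging, pull the gauge to the farther mark, hold three seconds, let it go home again, and leave the tin, spanner and bin where they are.

Things in the scene. Friction and masses are not known exactly. Their poses are not given: they have to be found in the camera images.
- rail: Fixed paint rail: horizontal bar of 30 mm square steel tube along this body's y, its axis 195 and top face 210 mm above the bench, clear between y = -175 and +175 mm; beyond are two posts 235 mm high. Foot plate 8 mm thick: x -50 to +70, y -370 to +250 mm. Green gauge housing: x -25 to +70, y -295 to -245, top 58 mm. Origin on the bench under the bar's middle; -x faces roughly to the robot.
- bar_mid (a point): Middle of the square bar, on its axis, 195 mm above the bench.
- gauge (a joint): How far the spring gauge is pulled out, in m: 0 = home (the spring draws it back there), up to 0.105. It slides along the rail body's -x. The pull is 3 N at home and grows by 1 N per 10 mm; let go, it returns home in about half a second.
- gauge_handle (a point): Centre of the gauge's T-handle: a horizontal dark bar 12 mm in diameter, 70 mm long along the rail's y, 45 mm above the bench; when home at x = -90, y = -270 mm in the rail's frame, 65 mm before the housing. It can be straddled from above, one finger before and one behind it.
- gauge_pointer (a point): Tip of the thin white pointer on the -y end of the T-handle, 75 mm from the handle's centre; it moves with the handle above a fixed strip with scale ticks.
- mark_near: Small black mark clip (3 mm thick along x, 24 mm wide, 12 mm high) on the scale strip: the one nearer to home, 25 to 40 mm out from the pointer's home. Axes as the rail's; origin under its centre. The pointer passes 8 mm over its top, and is at the mark when its x in this frame is 0.
- mark_far: The same black mark clip, the one farther out, 62 to 78 mm out from the pointer's home.
- saddle1: Steel pipe saddle, 3 to 5 alike: arch of 4 mm strap, 44 mm wide along its y. Flat crown 60 mm long in x, its top 60 mm above the bench; two upright legs, outer faces 60 mm apart in x, 52 mm clear between; open below; 6 mm feet turned out to 100 mm over all. About 0.25 kg. Origin under its centre, level with the soles; z up. Starts on its feet; hung, its origin is 154 mm above the bench.
- saddle2: Steel pipe saddle, 3 to 5 alike: arch of 4 mm strap, 44 mm wide along its y. Flat crown 60 mm long in x, its top 60 mm above the bench; two upright legs, outer faces 60 mm apart in x, 52 mm clear between; open below; 6 mm feet turned out to 100 mm over all. About 0.25 kg. Origin under its centre, level with the soles; z up. Starts on its feet; hung, its origin is 154 mm above the bench.
- saddle3: Steel pipe saddle, 3 to 5 alike: arch of 4 mm strap, 44 mm wide along its y. Flat crown 60 mm long in x, its top 60 mm above the bench; two upright legs, outer faces 60 mm apart in x, 52 mm clear between; open below; 6 mm feet turned out to 100 mm over all. About 0.25 kg. Origin under its centre, level with the soles; z up. Starts on its feet; hung, its origin is 154 mm above the bench.
- saddle4: Steel pipe saddle, 3 to 5 alike: arch of 4 mm strap, 44 mm wide along its y. Flat crown 60 mm long in x, its top 60 mm above the bench; two upright legs, outer faces 60 mm apart in x, 52 mm clear between; open below; 6 mm feet turned out to 100 mm over all. About 0.25 kg. Origin under its centre, level with the soles; z up. Starts on its feet; hung, its origin is 154 mm above the bench.
- saddle5: Steel pipe saddle, 3 to 5 alike: arch of 4 mm strap, 44 mm wide along its y. Flat crown 60 mm long in x, its top 60 mm above the bench; two upright legs, outer faces 60 mm apart in x, 52 mm clear between; open below; 6 mm feet turned out to 100 mm over all. About 0.25 kg. Origin under its centre, level with the soles; z up. Starts on its feet; hung, its origin is 154 mm above the bench.
- paint_tin: Bystander: closed round paint tin, 90 mm across, 110 mm tall, standing; origin at the centre of its underside.
- spanner: Bystander: steel spanner lying flat; origin under its middle.
- screw_bin: Bystander: small open grey plastic bin, 120 x 90 x 50 mm; origin under its centre.
Things that resemble listed ones, but are neither listed nor needed, are in the scene too. What is shaped like the saddle4 but blue or purple is not meant. What is shaped like the saddle3 but turquoise is not meant.

How it is judged (in metres and radians):
On the way, in this order (a step that is already met when the one before it is completed fails the run):
1. with no saddle on the bar yet, the gauge's pointer is held within 6 mm of the nearer mark for 2 s (x of gauge_pointer in the frame of mark_near between -0.006 and 0.006 m and height (world z) of each of saddle1, saddle2, saddle3, saddle4, saddle5 below 0.1 m), for 2 s.
2. the gauge is home again (within 5 mm) (value of joint gauge below 0.005 m), for 0.2 s.
3. every saddle hangs over the bar, no two touching (z of saddle1 in the frame of rail between 0.138 and 0.166 m and x of saddle1 in the frame of rail between -0.045 and 0.045 m and y of saddle1 in the frame of rail between -0.17 and 0.17 m and angle between each of saddle1, saddle2, saddle3, saddle4, saddle5's own z axis and vertical below 0.4 rad and angle between the y axis of each of saddle1, saddle2, saddle3, saddle4, saddle5 and the y axis of rail, either way round below 0.45 rad and contact force between each of saddle1, saddle2, saddle3, saddle4, saddle5 and rail above 0.1 N and z of saddle2 in the frame of rail between 0.138 and 0.166 m and x of saddle2 in the frame of rail between -0.045 and 0.045 m and y of saddle2 in the frame of rail between -0.17 and 0.17 m and z of saddle3 in the frame of rail between 0.138 and 0.166 m and x of saddle3 in the frame of rail between -0.045 and 0.045 m and y of saddle3 in the frame of rail between -0.17 and 0.17 m and z of saddle4 in the frame of rail between 0.138 and 0.166 m and x of saddle4 in the frame of rail between -0.045 and 0.045 m and y of saddle4 in the frame of rail between -0.17 and 0.17 m and z of saddle5 in the frame of rail between 0.138 and 0.166 m and x of saddle5 in the frame of rail between -0.045 and 0.045 m and y of saddle5 in the frame of rail between -0.17 and 0.17 m and distance between each of saddle2, saddle3, saddle4, saddle5 and saddle1 above 0.045 m and distance between each of saddle3, saddle4, saddle5 and saddle2 above 0.045 m and distance between each of saddle4, saddle5 and saddle3 above 0.045 m and distance between saddle5 and saddle4 above 0.045 m), for 0.3 s.
4. with all saddles hanging, the pointer is held within 6 mm of the farther mark for 2 s (all of step 3 and x of gauge_pointer in the frame of mark_far between -0.006 and 0.006 m), for 2 s.
At the end, for the whole second after the job is handed in: Every saddle present hangs astride the bar between the posts, its crown resting on it (origin 138 to 166 mm above the bench, within 45 mm of the bar's line), within 0.4 rad of upright and 0.45 rad of square, centres at least 45 mm apart, at rest and released; the gauge is home within 5 mm (all of step 3 and linear speed of each of saddle1, saddle2, saddle3, saddle4, saddle5 below 0.03 m/s and value of joint gauge below 0.005 m); the robot touches nothing.
It fails at once if the paint tin is pushed more than 30 mm from its place (distance of paint_tin from where it was at the start of the episode above 0.03 m).
It fails at once if the spanner is pushed more than 30 mm from its place (distance of spanner from where it was at the start of the episode above 0.03 m).
It fails at once if the screw bin is pushed more than 30 mm from its place (distance of screw_bin from where it was at the start of the episode above 0.03 m).
Of saddle1, saddle2, saddle3, saddle4, saddle5 only 3 to 5 are there at a start; the rules pass over those that are not, and their reading is None.
At some moment in a run one of saddle1, saddle2, saddle3, saddle4, saddle5 may be knocked a few centimetres aside while the robot is not near it.
Once in a run the grip may slacken for a moment while it holds something.
It also fails if it takes over 210 s, if anything falls off the work surface, if the arm or the gripper's body presses on something with over 40 N, if the wrist force passes 120 N, or if a joint passes its speed limit or range.

## Working session

There is one attempt and no reset: what is moved stays moved. The work goes in short steps, Python scripts to look and compute and a tool call to move; the robot and the scene stay as the last step left them, time stands still between calls to the robot, and variables do not carry over. Pictures are saved under pics/ and viewed, at most 14 in all, crops included, and the job is handed in when it is done.

Besides the shell and the picture viewer there is one more tool, called as name(argument=value, ...), one argument or row to a line, values as JSON. send_rows: Moves the arm, as the interface text tells. Shift numbers are shares of 150 mm and turn numbers shares of 90 degrees, none past 1 either way. Its arguments: {"type":"object","properties":{"moves":{"type":"array"},"newtons":{"type":"number"}},"required":["moves"]}

```bash
mkdir -p pics; cat > h.py <<'E'
import numpy as np, cv2
from plant import get_state, optics, order
from scipy.spatial.transform import Rotation as R
def cap(n,save=None):
    c=optics.capture(n)
    if save: cv2.imwrite('pics/'+save,c['img'][:,:,::-1])
    return c
def att(c):
    a=np.array(c['attitude'],float)
    return a if a.shape==(3,3) else R.from_euler('xyz',a.ravel(),degrees=True).as_matrix()
def proj(c,P):
    P=np.atleast_2d(P); q=(P-np.array(c['origin']))@att(c); u=q@np.array(c['intrinsics']).T
    return u[:,:2]/u[:,2:]
def ray(c,px,z):
    d=att(c)@np.linalg.inv(c['intrinsics'])@np.array([px[0],px[1],1.]); o=np.array(c['origin'])
    return o+d*(z-o[2])/d[2]
E
python3 - <<'E'
from h import *
print(get_state())
for n in ['scene','side','wrist']:
    c=cap(n,n+'0.png'); print(n,c['origin'],c['attitude'],c['intrinsics'])
    for k in ['saddle1','rail','gauge_handle','gauge_pointer','mark_near','mark_far','paint_tin','spanner','screw_bin']:
        for d in optics.look_for(n,k):
            print(k,np.round(d['location'],3),round(d['p'],2),np.round(proj(c,d['location'])[0]))
E
```

```text
{'time_s': 0.0, 'joints': array([ 1.65046926e+01,  2.05932400e+01,  6.32585015e-01, -1.98847830e-02,
       -7.01352592e+01, -1.65081220e+01]), 'qd': array([ 0.06951189, -0.03149278,  0.01218922, -0.01363635, -0.08708006,
       -0.01117242]), 'joint_torque': array([-8.00930356e-04, -5.82726967e+01,  2.93058443e+01,  6.99745238e+00,
        6.93249181e-03, -2.06530804e-04]), 'tcp_pos': array([ 6.74504189e-01, -5.64119514e-05,  2.25594024e-01]), 'eef_rot': array([ 1.79902728e+02, -9.33460402e-03, -9.00101940e+01]), 'contact_force': array([-0.6941251 ,  0.00525638, -0.43969177]), 'moment': array([-0.01050743, -0.01271767,  0.04384676]), 'gripper_force': 0.0, 'gripper_width': 0.0877920717478404}
scene [ 1.02782161 -0.2321209   1.12538918] [-148.5243169     0.45000121   68.36262112] [[379.39606862   0.         255.96103353]
 [  0.         379.39606862 189.64048035]
 [  0.           0.           1.        ]]
saddle1 [ 0.461 -0.106  0.063] 0.9 [230. 210.]
saddle1 [ 0.454 -0.     0.055] 0.89 [260. 199.]
saddle1 [ 0.319 -0.177  0.056] 0.79 [196. 184.]
saddle1 [0.448 0.338 0.059] 0.55 [351. 1
[... 1113 characters left out ...]
gauge_pointer [ 0.553 -0.248  0.05 ] 0.39 [248. 173.]
paint_tin [ 0.55  -0.42   0.075] 0.82 [262. 146.]
spanner [ 0.39  -0.434  0.01 ] 0.65 [302. 164.]
spanner [ 0.556 -0.247  0.049] 0.39 [247. 173.]
screw_bin [0.642 0.395 0.022] 0.74 [132. 313.]
wrist [ 0.67569317 -0.07909346  0.38570577] [ 1.62905340e+02  1.70110986e-02 -1.79897443e+02] [[331.58834741   0.         262.83664711]
 [  0.         331.58834741 195.2995797 ]
 [  0.           0.           1.        ]]
saddle1 [0.46  0.003 0.056] 0.96 [474. 177.]
saddle1 [0.444 0.089 0.006] 0.91 [449. 235.]
saddle1 [ 0.471 -0.1    0.042] 0.86 [474.  71.]
rail [ 0.627 -0.048  0.004] 0.56 [306. 123.]
mark_near [ 0.63  -0.048  0.003] 0.23 [303. 122.]
```

View pics/scene0.png

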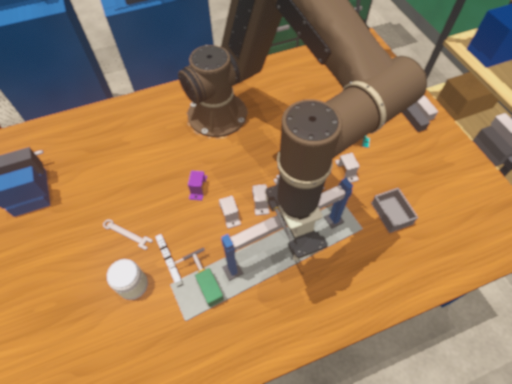

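View pics/side0.png

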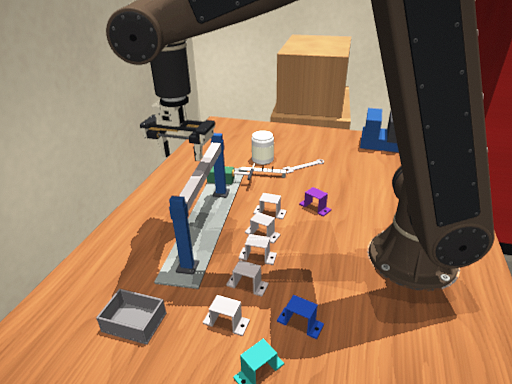

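The scene view shows the rail with blue posts (230,255) and (343,200), the green housing at (209,287), the scale strip at (168,260), the tin at (126,280) and the spanner at (127,235). The side view shows five white/grey saddles at (270,204), (262,226), (258,247), (247,276) and (226,311). The look-alikes to leave are purple (316,198), blue (300,312) and turquoise (258,358).

```bash
python3 - <<'E'
from h import *
a=cv2.imread('pics/scene0.png')[140:320,130:390]; b=cv2.imread('pics/side0.png')[120:340,140:340]
cv2.imwrite('pics/a.png',cv2.resize(a,None,fx=3,fy=3,interpolation=cv2.INTER_CUBIC))
cv2.imwrite('pics/b.png',cv2.resize(b,None,fx=2.7,fy=2.7,interpolation=cv2.INTER_CUBIC))
E
```

```text
(no output)
```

View pics/a.png

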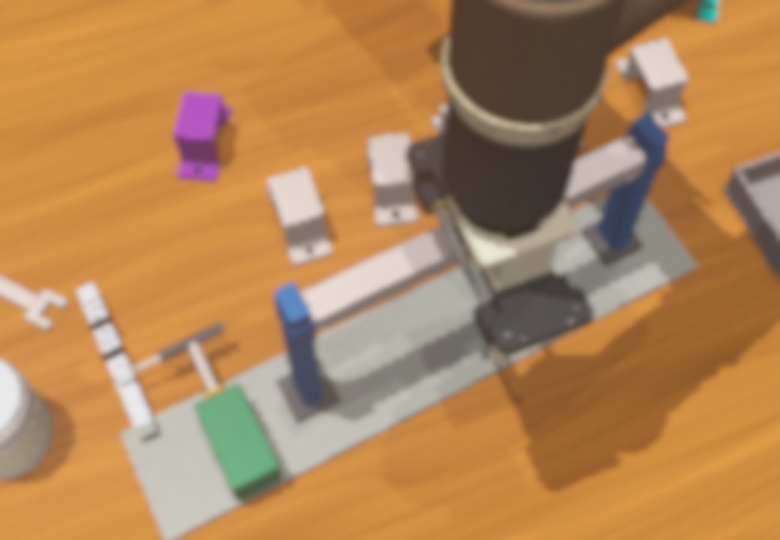

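View pics/b.png

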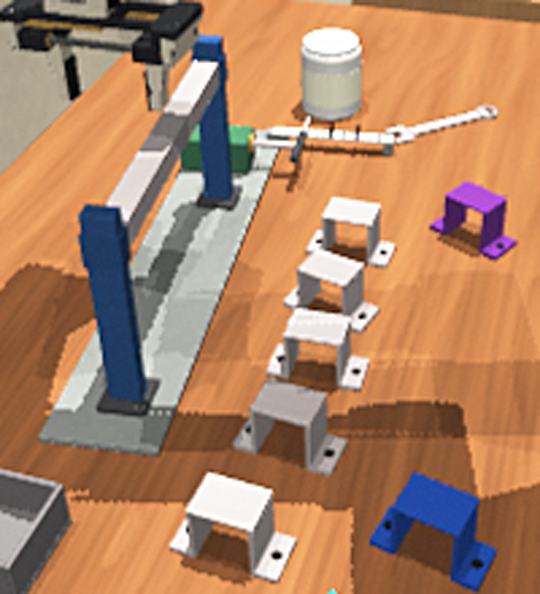

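```bash
cat >> h.py <<'E'
def RW(p,P):  # rail frame -> world, p=(x,y,yaw rad)
    P=np.atleast_2d(P).astype(float); c,s=np.cos(p[2]),np.sin(p[2])
    return np.c_[p[0]+c*P[:,0]-s*P[:,1],p[1]+s*P[:,0]+c*P[:,1],P[:,2]]
E
python3 - <<'E'
from h import *
from scipy.optimize import least_squares
sc=cap('scene'); sd=cap('side')
obs=[(sc,(-.05,-.37,.008),(170.7,284.3)),(sc,(.07,.25,.008),(361.7,228.3)),
(sd,(.07,.25,.008),(154.8,282.2)),(sd,(-.05,.25,.008),(199.3,287.4)),(sd,(-.05,-.37,.008),(243,174.8)),
(sc,(-.09,-.27,.045),(130+193/3,140+343/3)),(sd,(-.09,-.27,.045),(140+299/2.7,120+150/2.7))]
f=lambda p:np.concatenate([proj(c,RW(p,P))[0]-u for c,P,u in obs])
r=least_squares(f,[.6,0,0],loss='soft_l1'); print(r.x,np.degrees(r.x[2]),np.round(r.fun.reshape(-1,2),1))
p=r.x; np.save('rail.npy',p)
print('handle',RW(p,(-.09,-.27,.045)),'mid',RW(p,(0,0,.195)))
def toR(w): c,s=np.cos(p[2]),np.sin(p[2]); d=w[:2]-p[:2]; return np.array([c*d[0]+s*d[1],-s*d[0]+c*d[1]])
for n,u in [('far?',(130+98/3,140+322/3)),('near?',(130+112/3,140+352/3)),('ptr',(130+140/3,140+368/3))]:
    print(n,toR(ray(sc,u,.045 if n=='ptr' else .034)))
for n,u in [('m1',(360,133)),('m2',(331,130))]: print(n,toR(ray(sd,(140+u[0]/2.7,120+u[1]/2.7),.034)))
# posts/bar check
for n,c in(('scene',sc),('side',sd)):
  print(n,proj(c,RW(p,[(0,-.185,.235),(0,.185,.235),(-.015,-.17,.21),(-.015,.17,.21)])).round(0).tolist())
# saddles crown centres by net and colour-free triangulation
for u in [(270,204),(262,226),(258,247),(247,276),(226,311)]:
    pass
for d in optics.look_for('side','saddle1'): print(np.round(d['location'],3),round(d['p'],2),np.round(toR(np.array(d['location'])),3))
E
```

```text
[0.6082149  0.02484468 0.12074056] 6.917924678613276 [[-0.   0.1]
 [ 0.6 -2. ]
 [-0.3  0. ]
 [-0.2 -0.2]
 [ 0.8 -6.6]
 [-0.3 -0.6]
 [-1.5 -2. ]]
handle [[ 0.55139092 -0.25402991  0.045     ]] mid [[0.6082149  0.02484468 0.195     ]]
far? [-0.16079345 -0.34648751]
near? [-0.12321292 -0.34593019]
ptr [-0.08882541 -0.32724235]
m1 [-0.17028504 -0.33186385]
m2 [-0.12923708 -0.33485412]
scene [[228.0, 240.0], [347.0, 181.0], [231.0, 236.0], [338.0, 184.0]]
side [[215.0, 134.0], [177.0, 198.0], [219.0, 143.0], [186.0, 204.0]]
[0.405 0.22  0.049] 0.95 [-0.178  0.219]
[0.42  0.347 0.051] 0.88 [-0.148  0.342]
[ 0.282 -0.167  0.034] 0.86 [-0.347 -0.151]
[0.251 0.308 0.056] 0.68 [-0.32   0.324]
[0.42  0.015 0.041] 0.57 [-0.188  0.013]
[0.327 0.446 0.061] 0.57 [-0.228  0.452]
[0.415 0.118 0.047] 0.56 [-0.181  0.116]
```

Choice line: the five saddles are the white/grey arches in the side view at (270,204), (262,226), (258,247), (247,276, in shadow) and (226,311). The purple (316,198), blue (300,312) and turquoise (258,358) ones are rejected. The close crops confirm this. The rail fits at (0.608, 0.025), yaw 6.9°, with the handle at (0.551, -0.254).

send_rows(
  moves=[
    {"slide": [0,0,-0.25],"turn": 0,"gripper": 1},
    {"slide": [0,0,-0.5],"turn": 0,"gripper": 1},
    {"slide": [0,0,-0.8],"turn": 0,"gripper": 1},
    {"slide": [0,0,-0.8],"turn": 0,"gripper": 1},
    {"slide": [0,0,-0.8],"turn": 0,"gripper": 1},
  ],
)

```text
time_s: 2.07
tcp_pos: [0.6763, 0.0, 0.3507]
eef_rot: [-179.6, 0.1, -90.0]
contact_force: [1.4, 1.1, -0.6]
gripper_width: 0.0877
gripper_force: 0.0
```

send_rows(
  moves=[
    {"slide": [0.25,0.2,0],"turn": -0.077,"gripper": 1},
    {"slide": [0.5,0.4,0],"turn": -0.077,"gripper": 1},
    {"slide": [0.75,0.6,0],"turn": -0.077,"gripper": 1},
    {"slide": [1,0.8,0],"turn": -0.077,"gripper": 1},
    {"slide": [1,0.8,0],"turn": -0.077,"gripper": 1},
  ],
)

```text
time_s: 2.48
tcp_pos: [0.5522, -0.1521, 0.3461]
eef_rot: [179.9, 0.0, -83.1]
contact_force: [0.0, 0.0, 1.0]
gripper_width: 0.0875
gripper_force: 0.0
```

send_rows(
  moves=[
    {"slide": [0.25,0,0],"turn": 0,"gripper": 1},
    {"slide": [0.5,0,0],"turn": 0,"gripper": 1},
    {"slide": [0.6,0,0],"turn": 0,"gripper": 1},
    {"slide": [0.6,0,0],"turn": 0,"gripper": 1},
    {"slide": [0.6,0,0],"turn": 0,"gripper": 1},
  ],
)

```text
time_s: 2.9
tcp_pos: [0.5653, -0.2401, 0.3451]
eef_rot: [179.9, 0.0, -83.2]
contact_force: [0.8, 0.2, 0.3]
gripper_width: 0.0874
gripper_force: 0.0
```

```bash
python3 - <<'E'
from h import *
s=get_state(); print(s['time_s'],s['tcp_pos'],s['eef_rot'])
p=np.load('rail.npy')
c=cap('wrist'); im=c['img'][:,:,::-1].copy()
cv2.imwrite('pics/w1.png',cv2.resize(im,(780,585)))
np.savez('w1.npz',**{k:np.array(c[k]) for k in('origin','attitude','intrinsics','img')})
print(proj(c,RW(p,[(-.09,-.27,.045),(-.125,-.345,.037),(-.165,-.345,.037),(-.09,-.345,.045)])).round(1).tolist())
for k in ('mark_near','mark_far','gauge_pointer','gauge_handle'):
  for d in optics.look_for('wrist',k): print(k,np.round(d['location'],3),round(d['p'],2),proj(c,d['location']).round(0))
c=cap('scene','s1.png'); c=cap('side','d1.png')
E
```

```text
2.9 [ 0.56529919 -0.24011806  0.34509613] [ 1.79888583e+02  4.97449226e-02 -8.31927385e+01]
[[274.1, 143.9], [300.6, 86.9], [330.5, 86.9], [274.7, 86.8]]
mark_near [ 0.527 -0.338  0.036] 0.41 [[300.  83.]]
mark_far [ 0.405 -0.415  0.011] 0.62 [[396.  35.]]
gauge_pointer [ 0.558 -0.254  0.051] 0.62 [[270. 144.]]
gauge_handle [ 0.557 -0.252  0.05 ] 0.91 [[270. 145.]]
```

View pics/w1.png

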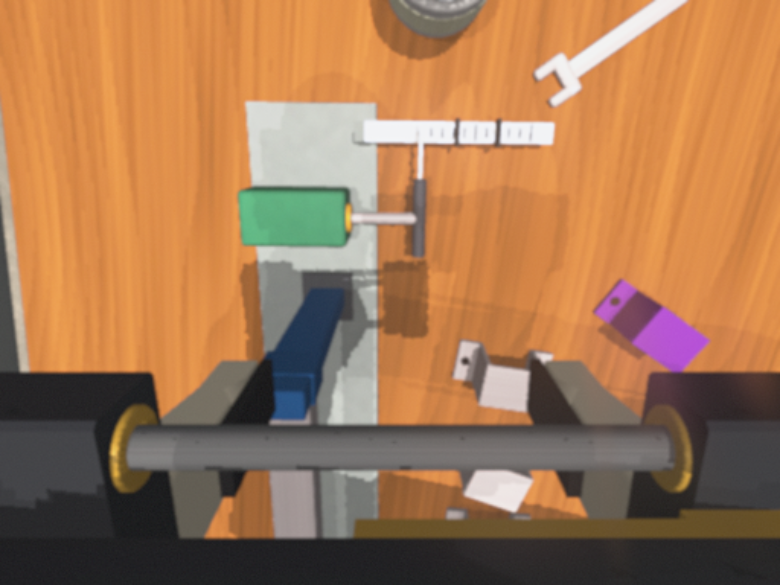

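The wrist picture shows the handle at (419,217) and the pointer tip at (420,135). The black marks are at (457,132) and (498,132), all in the 780-wide view, agreeing with the fitted rail.

```bash
python3 - <<'E'
from h import *
c=dict(np.load('w1.npz')); p=np.load('rail.npy')
g=cv2.cvtColor(c['img'],cv2.COLOR_RGB2GRAY).astype(int)
print(g[82:92,270:340].mean(0).round().astype(int)); print(g[100:106,268:284]); print(g[130:150:4,266:284])
def toR(w): q,s=np.cos(p[2]),np.sin(p[2]); d=w[:2]-p[:2]; return np.array([q*d[0]+s*d[1],-s*d[0]+q*d[1]])
for u,z in [((275.7,95),.045),((300,87),.034),((327,87),.034),((275.1,142.5),.045)]: print(u,toR(ray(c,u,z)),ray(c,u,z))
E
```

```text
[243 243 240 232 230 239 243 243 243 243 244 242 231 229 239 243 243 243
 242 233 226 236 243 243 243 244 239 210 150 104 122 190 237 240 231 232
 241 243 243 243 240 223 217 234 242 243 243 242 233 223 235 243 244 243
 226 161  98  98 166 233 245 244 241 230 230 240 243 243 243 242]
[[154 134 121 133 151 163 198 235 241 224 174 148 152 158 159 158]
 [157 136 119 126 146 164 199 236 241 223 170 147 149 158 158 156]
 [159 139 123 126 143 166 205 236 240 217 166 144 146 156 158 156]
 [159 140 126 131 148 171 210 237 238 210 162 141 143 153 158 156]
 [158 140 129 141 156 174 214 237 236 207 161 140 146 154 157 156]
 [153 135 130 144 156 174 214 237 236 207 162 142 146 153 155 156]]
[[104  95  95  94  89  87  96 106 114 117 115 107 101 108 124 135 137 134]
 [112  97  93  93  89  85  91  99 109 115 113 106  97 102 122 134 134 136]
 [103 100 102 100  92  83  87  94  99 103 103  98  97 112 127 133 134 137]
 [215 215 215 216 216 203 172 125 104 102 102  96  99 114 131 138 144 148]
 [158 161 163 163 160 145 123 107 103 104 102  96  98 116 134 142 146 149]]
(275.7, 95) [-0.09143945 -0.33467362] [ 0.55775172 -0.31840606  0.045     ]
(300, 87) [-0.1245166 -0.3449333] [ 0.52615114 -0.33257511  0.034     ]
(327, 87) [-0.16093172 -0.34492995] [ 0.49000072 -0.33695789  0.034     ]
(275.1, 142.5) [-0.09132098 -0.27187139] [ 0.55030497 -0.25604678  0.045     ]
```

send_rows(
  moves=[
    {"slide": [0.093,0.114,0.25],"turn": 0,"gripper": 1},
    {"slide": [0.093,0.114,0.5],"turn": 0,"gripper": 1},
    {"slide": [0.093,0.114,0.75],"turn": 0,"gripper": 1},
    {"slide": [0.093,0.114,1],"turn": 0,"gripper": 1},
    {"slide": [0.093,0.114,1],"turn": 0,"gripper": 1},
  ],
)

```text
time_s: 3.67
tcp_pos: [0.5463, -0.2534, 0.1891]
eef_rot: [179.4, 0.3, -83.1]
contact_force: [-1.1, 0.8, -0.8]
gripper_width: 0.0877
gripper_force: 0.0
```

send_rows(
  moves=[
    {"slide": [0,0,0.2],"turn": 0,"gripper": 0.7},
    {"slide": [0,0,0.4],"turn": 0,"gripper": 0.7},
    {"slide": [0,0,0.5],"turn": 0,"gripper": 0.7},
    {"slide": [0,0,0.6],"turn": 0,"gripper": 0.7},
    {"slide": [0,0,0.6],"turn": 0,"gripper": 0.7},
  ],
)

```text
time_s: 4.08
tcp_pos: [0.5501, -0.2548, 0.1055]
eef_rot: [179.8, 0.0, -83.0]
contact_force: [0.2, -0.6, 1.1]
gripper_width: 0.0631
gripper_force: 0.0
```

```bash
python3 - <<'E'
from h import *
s=get_state(); print(s['tcp_pos'],s['eef_rot'],s['contact_force'])
c=cap('wrist'); cv2.imwrite('pics/w2.png',c['img'][:,:,::-1])
p=np.load('rail.npy')
print(proj(c,RW(p,[(-.0913,-.272,.045),(-.124,-.345,.034),(-.0913,-.345,.045)])).round(1).tolist(), proj(c,s['tcp_pos']-[0,0,-.019]))
E
```

```text
[ 0.55006067 -0.2547533   0.10550503] [ 1.79839876e+02  4.95720604e-02 -8.30437865e+01] [ 0.23024132 -0.63922643  1.14713117]
[[263.5, 209.1], [312.6, 100.7], [263.8, 101.0]] [[264.47580629 268.02916983]]
```

View pics/w2.png

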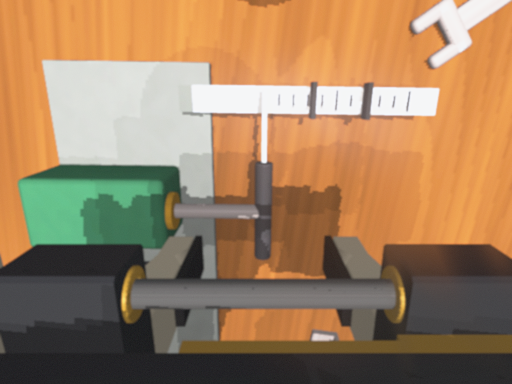

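The handle (263,211) lies centred between the fingers. The near mark is at (313,100) and the far one at (367,101), as predicted.

send_rows(
  moves=[
    {"slide": [0,0,0.2],"turn": 0,"gripper": 0.7},
    {"slide": [0,0,0.4],"turn": 0,"gripper": 0.7},
    {"slide": [0,0,0.5],"turn": 0,"gripper": 0.7},
    {"slide": [0,0,0.5],"turn": 0,"gripper": 0.7},
    {"slide": [0,0,0.5],"turn": 0,"gripper": 0},
  ],
  newtons=30,
)

```text
time_s: 4.55
tcp_pos: [0.5517, -0.2555, 0.0332]
eef_rot: [-180.0, -0.0, -83.0]
contact_force: [-0.0, -0.5, 0.3]
gripper_width: 0.0583
gripper_force: 0.0
```

send_rows(
  moves=[
    {"slide": [0,0,0],"turn": 0,"gripper": 0},
    {"slide": [0,0,0],"turn": 0,"gripper": 0},
    {"slide": [0,0,0],"turn": 0,"gripper": 0},
    {"slide": [0,0,0],"turn": 0,"gripper": 0},
    {"slide": [0,0,0],"turn": 0,"gripper": 0},
  ],
)

```text
time_s: 4.97
tcp_pos: [0.5509, -0.2554, 0.0324]
eef_rot: [-179.9, -0.0, -83.1]
contact_force: [0.8, -0.2, -0.5]
gripper_width: 0.0268
gripper_force: 0.0
```

send_rows(
  moves=[
    {"slide": [0,0.05,0],"turn": 0,"gripper": 0},
    {"slide": [0,0.1,0],"turn": 0,"gripper": 0},
    {"slide": [0,0.15,0],"turn": 0,"gripper": 0},
    {"slide": [0,0.2,0],"turn": 0,"gripper": 0},
    {"slide": [0,0.22,0],"turn": 0,"gripper": 0},
  ],
)

```text
time_s: 5.38
tcp_pos: [0.5186, -0.2591, 0.0321]
eef_rot: [-179.8, -0.0, -83.1]
contact_force: [6.5, 3.5, -2.1]
gripper_width: 0.0111
gripper_force: 30.0
```

```bash
cat >> h.py <<'E'
def ptr(x_near=-.1237,x_far=-.160,f=None):
    """project pointer line for a range of gauge values; picture for reading"""
    p=np.load('rail.npy'); s=get_state(); c=cap('wrist')
    if f: cv2.imwrite('pics/'+f,cv2.resize(c['img'][:200,:,::-1],(768,300)))
    g=c['img']; u=[]
    print(s['time_s'],s['tcp_pos'],s['gripper_width'],s['contact_force'])
    return c
E
python3 - <<'E'
from h import *
c=ptr(f='w3.png')
p=np.load('rail.npy'); print(proj(c,RW(p,[(-.124,-.34,.045),(-.124,-.345,.034),(-.160,-.345,.034)])).round(1).tolist())
E
```

```text
5.3833 [ 0.51859482 -0.25905105  0.03213274] 0.011146036240450746 [ 6.47322694  3.53911318 -2.13982434]
[[266.7, 118.2], [266.6, 105.3], [345.2, 105.5]]
```

View pics/w3.png

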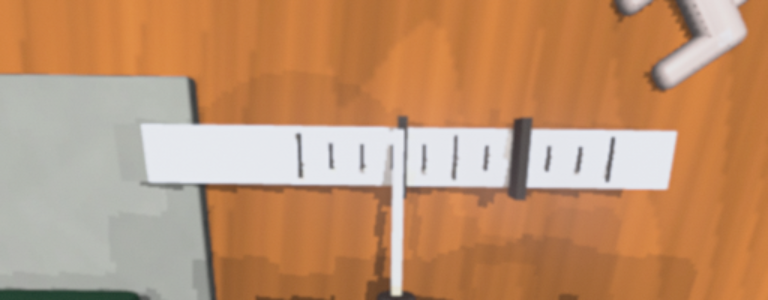

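The pointer (397,200) stands about 1.5 mm short of the near mark (402,155), so I nudge it and hold.

send_rows(
  moves=[
    {"slide": [0,0.008,0],"turn": 0,"gripper": 0},
    {"slide": [0,0.008,0],"turn": 0,"gripper": 0},
    {"slide": [0,0.008,0],"turn": 0,"gripper": 0},
    {"slide": [0,0.008,0],"turn": 0,"gripper": 0},
    {"slide": [0,0.008,0],"turn": 0,"gripper": 0},
  ],
)

```text
time_s: 5.85
tcp_pos: [0.5182, -0.2591, 0.0321]
eef_rot: [-179.8, -0.0, -83.1]
contact_force: [5.4, 3.5, -1.6]
gripper_width: 0.011
gripper_force: 30.0
```

send_rows(
  moves=[
    {"slide": [0,0,0],"turn": 0,"gripper": 0},
    {"slide": [0,0,0],"turn": 0,"gripper": 0},
    {"slide": [0,0,0],"turn": 0,"gripper": 0},
    {"slide": [0,0,0],"turn": 0,"gripper": 0},
    {"slide": [0,0,0],"turn": 0,"gripper": 0},
  ],
)

```text
time_s: 6.27
tcp_pos: [0.5182, -0.2591, 0.0321]
eef_rot: [-179.8, -0.0, -83.1]
contact_force: [5.8, 3.8, -1.2]
gripper_width: 0.0112
gripper_force: 30.0
```

send_rows(
  moves=[
    {"slide": [0,0,0],"turn": 0,"gripper": 0},
    {"slide": [0,0,0],"turn": 0,"gripper": 0},
    {"slide": [0,0,0],"turn": 0,"gripper": 0},
    {"slide": [0,0,0],"turn": 0,"gripper": 0},
    {"slide": [0,0,0],"turn": 0,"gripper": 0},
  ],
)

```text
time_s: 6.68
tcp_pos: [0.5182, -0.2591, 0.0321]
eef_rot: [-179.8, -0.0, -83.1]
contact_force: [5.4, 3.0, -1.5]
gripper_width: 0.0111
gripper_force: 30.0
```

send_rows(
  moves=[
    {"slide": [0,0,0],"turn": 0,"gripper": 0},
    {"slide": [0,0,0],"turn": 0,"gripper": 0},
    {"slide": [0,0,0],"turn": 0,"gripper": 0},
    {"slide": [0,0,0],"turn": 0,"gripper": 0},
    {"slide": [0,0,0],"turn": 0,"gripper": 0},
  ],
)

```text
time_s: 7.1
tcp_pos: [0.5182, -0.2591, 0.0321]
eef_rot: [-179.8, -0.0, -83.0]
contact_force: [6.2, 3.1, -0.6]
gripper_width: 0.011
gripper_force: 30.0
```

send_rows(
  moves=[
    {"slide": [0,0,0],"turn": 0,"gripper": 0},
    {"slide": [0,0,0],"turn": 0,"gripper": 0},
    {"slide": [0,0,0],"turn": 0,"gripper": 0},
    {"slide": [0,0,0],"turn": 0,"gripper": 0},
    {"slide": [0,0,0],"turn": 0,"gripper": 0},
  ],
)

```text
time_s: 7.52
tcp_pos: [0.5183, -0.2594, 0.0322]
eef_rot: [-179.8, -0.1, -83.0]
contact_force: [5.0, 1.7, -1.0]
gripper_width: 0.0149
gripper_force: 3.0
```

send_rows(
  moves=[
    {"slide": [0,0,0],"turn": 0,"gripper": 0},
    {"slide": [0,0,0],"turn": 0,"gripper": 0},
    {"slide": [0,0,0],"turn": 0,"gripper": 0},
    {"slide": [0,0,0],"turn": 0,"gripper": 0},
    {"slide": [0,0,0],"turn": 0,"gripper": 0},
  ],
)

```text
time_s: 7.93
tcp_pos: [0.5184, -0.2594, 0.0322]
eef_rot: [-179.8, -0.1, -83.1]
contact_force: [5.6, 2.4, -1.4]
gripper_width: 0.0108
gripper_force: 30.0
```

send_rows(
  moves=[
    {"slide": [0,0,0],"turn": 0,"gripper": 0},
    {"slide": [0,0,0],"turn": 0,"gripper": 0},
    {"slide": [0,0,0],"turn": 0,"gripper": 0},
    {"slide": [0,0,0],"turn": 0,"gripper": 0},
    {"slide": [0,0,0],"turn": 0,"gripper": 0},
  ],
)

```text
time_s: 8.35
tcp_pos: [0.5183, -0.2593, 0.0322]
eef_rot: [-179.8, -0.1, -83.0]
contact_force: [5.6, 2.0, -0.9]
gripper_width: 0.0113
gripper_force: 30.0
```

send_rows(
  moves=[
    {"slide": [0,0,0],"turn": 0,"gripper": 0},
    {"slide": [0,0,0],"turn": 0,"gripper": 0},
    {"slide": [0,0,0],"turn": 0,"gripper": 0},
    {"slide": [0,0,0],"turn": 0,"gripper": 0},
    {"slide": [0,0,0],"turn": 0,"gripper": 0},
  ],
)

```text
time_s: 8.77
tcp_pos: [0.5183, -0.2593, 0.0322]
eef_rot: [-179.8, -0.1, -83.0]
contact_force: [6.1, 2.3, -1.3]
gripper_width: 0.011
gripper_force: 30.0
```

```bash
python3 - <<'E'
from h import *
c=ptr(f='w4.png')
g=cv2.cvtColor(c['img'],cv2.COLOR_RGB2GRAY).astype(int)
for r in (80,82,100,150,180): print(r,g[r,255:280])
E
```

```text
8.7667 [ 0.51832636 -0.25933168  0.03219496] 0.010967424971484152 [ 6.08803408  2.29582749 -1.32929451]
80 [145 145 146 147 149 149 146 147 139 122  97  87  86  86  88 103 129 146
 151 152 151 149 151 149 148]
82 [144 145 146 148 148 148 146 147 139 119  96  84  81  84  85  98 117 129
 133 133 133 133 131 131 136]
100 [232 229 216 196 178 139 143 205 231 232 233 232 233 225 180 159 208 230
 232 232 232 232 232 232 231]
150 [107 125 137 137 137 158 201 225 231 231 231 232 227 197 156 140 140 142
 137 133 131 132 134 132 134]
180 [106 117 119 120 125 160 210 229 231 231 231 228 208 163 133 126 127 128
 129 127 128 127 126 126 122]
```

The grip slackened briefly during the hold. I hold a little longer so that the count is safe.

send_rows(
  moves=[
    {"slide": [0,0.005,0],"turn": 0,"gripper": 0},
    {"slide": [0,0.005,0],"turn": 0,"gripper": 0},
    {"slide": [0,0.005,0],"turn": 0,"gripper": 0},
    {"slide": [0,0.005,0],"turn": 0,"gripper": 0},
    {"slide": [0,0.005,0],"turn": 0,"gripper": 0},
  ],
)

```text
time_s: 9.23
tcp_pos: [0.5176, -0.2594, 0.0322]
eef_rot: [-179.8, -0.0, -83.0]
contact_force: [7.0, 2.0, -2.2]
gripper_width: 0.0109
gripper_force: 30.0
```

send_rows(
  moves=[
    {"slide": [0,0,0],"turn": 0,"gripper": 0},
    {"slide": [0,0,0],"turn": 0,"gripper": 0},
    {"slide": [0,0,0],"turn": 0,"gripper": 0},
    {"slide": [0,0,0],"turn": 0,"gripper": 0},
    {"slide": [0,0,0],"turn": 0,"gripper": 0},
  ],
)

```text
time_s: 9.65
tcp_pos: [0.5176, -0.2594, 0.0322]
eef_rot: [-179.8, -0.1, -83.1]
contact_force: [6.6, 3.1, -1.0]
gripper_width: 0.0112
gripper_force: 30.0
```

send_rows(
  moves=[
    {"slide": [0,0,0],"turn": 0,"gripper": 0},
    {"slide": [0,0,0],"turn": 0,"gripper": 0},
    {"slide": [0,0,0],"turn": 0,"gripper": 0},
    {"slide": [0,0,0],"turn": 0,"gripper": 0},
    {"slide": [0,0,0],"turn": 0,"gripper": 0},
  ],
)

```text
time_s: 10.07
tcp_pos: [0.5176, -0.2594, 0.0322]
eef_rot: [-179.8, -0.1, -83.1]
contact_force: [6.6, 2.5, -1.5]
gripper_width: 0.011
gripper_force: 30.0
```

send_rows(
  moves=[
    {"slide": [0,0,0],"turn": 0,"gripper": 0},
    {"slide": [0,0,0],"turn": 0,"gripper": 0},
    {"slide": [0,0,0],"turn": 0,"gripper": 0},
    {"slide": [0,0,0],"turn": 0,"gripper": 0},
    {"slide": [0,0,0],"turn": 0,"gripper": 0},
  ],
)

```text
time_s: 10.48
tcp_pos: [0.5176, -0.2594, 0.0322]
eef_rot: [-179.8, -0.0, -83.1]
contact_force: [6.0, 2.3, -1.2]
gripper_width: 0.0107
gripper_force: 30.0
```

send_rows(
  moves=[
    {"slide": [0,-0.05,0],"turn": 0,"gripper": 0},
    {"slide": [0,-0.1,0],"turn": 0,"gripper": 0},
    {"slide": [0,-0.15,0],"turn": 0,"gripper": 0},
    {"slide": [0,-0.2,0],"turn": 0,"gripper": 0},
    {"slide": [0,-0.21,0],"turn": 0,"gripper": 0},
  ],
)

```text
time_s: 10.9
tcp_pos: [0.5493, -0.2559, 0.0321]
eef_rot: [-179.9, -0.1, -83.0]
contact_force: [3.1, -1.8, 5.9]
gripper_width: 0.0109
gripper_force: 30.0
```

send_rows(
  moves=[
    {"slide": [0,0,0],"turn": 0,"gripper": 0.6},
    {"slide": [0,0,0],"turn": 0,"gripper": 0.6},
    {"slide": [0,0,0],"turn": 0,"gripper": 0.6},
    {"slide": [0,0,0],"turn": 0,"gripper": 0.6},
    {"slide": [0,0,0],"turn": 0,"gripper": 0.6},
  ],
)

```text
time_s: 11.32
tcp_pos: [0.5458, -0.2556, 0.0309]
eef_rot: [179.9, 0.0, -83.1]
contact_force: [0.1, 0.1, -0.2]
gripper_width: 0.0385
gripper_force: 0.0
```

send_rows(
  moves=[
    {"slide": [0,0,0],"turn": 0,"gripper": 0.7},
    {"slide": [0,0,0],"turn": 0,"gripper": 0.7},
    {"slide": [0,0,0],"turn": 0,"gripper": 0.7},
    {"slide": [0,0,-0.2],"turn": 0,"gripper": 0.7},
    {"slide": [0,0,-0.4],"turn": 0,"gripper": 0.7},
  ],
)

```text
time_s: 11.73
tcp_pos: [0.5454, -0.2554, 0.0904]
eef_rot: [179.7, 0.1, -83.1]
contact_force: [1.3, -0.4, 1.2]
gripper_width: 0.0607
gripper_force: 0.0
```

send_rows(
  moves=[
    {"slide": [0,0,-0.2],"turn": 0,"gripper": 1},
    {"slide": [0,0,-0.4],"turn": 0,"gripper": 1},
    {"slide": [0,0,-0.6],"turn": 0,"gripper": 1},
    {"slide": [0,0,-0.8],"turn": 0,"gripper": 1},
    {"slide": [0,0,-1],"turn": 0,"gripper": 1},
  ],
)

```text
time_s: 12.15
tcp_pos: [0.5467, -0.2556, 0.2432]
eef_rot: [-180.0, 0.0, -83.1]
contact_force: [-0.0, 0.1, -0.0]
gripper_width: 0.0862
gripper_force: 0.0
```

send_rows(
  moves=[
    {"slide": [0,0,-0.2],"turn": 0,"gripper": 1},
    {"slide": [0,0,-0.4],"turn": 0,"gripper": 1},
    {"slide": [0,0,-0.6],"turn": 0,"gripper": 1},
    {"slide": [0,0,-0.7],"turn": 0,"gripper": 1},
    {"slide": [0,0,-0.7],"turn": 0,"gripper": 1},
  ],
)

```text
time_s: 12.57
tcp_pos: [0.5483, -0.2563, 0.3513]
eef_rot: [-179.6, -0.2, -83.1]
contact_force: [0.1, 0.5, 0.5]
gripper_width: 0.0876
gripper_force: 0.0
```

```bash
python3 - <<'E'
from h import *
s=get_state(); print(s['time_s'],s['tcp_pos'],s['eef_rot'])
p=np.load('rail.npy')
c=cap('wrist','w5.png'); print(proj(c,RW(p,(-.0913,-.272,.045))))
for d in optics.look_for('wrist','gauge_handle'): print(d['location'],d['p'],proj(c,d['location']))
for n in('scene','side'):
  c=cap(n,n+'5.png')
  for d in optics.look_for(n,'saddle1'): print(n,np.round(d['location'],3),round(d['p'],2),proj(c,d['location']).round(0))
E
```

```text
12.5667 [ 0.54828638 -0.25631564  0.35129005] [-1.79635306e+02 -1.63578713e-01 -8.30605822e+01]
[[263.25457697 152.54496153]]
[0.559, -0.2525, 0.047] 0.65 [[256.82867639 154.59858811]]
scene [ 0.454 -0.002  0.06 ] 0.96 [[259. 199.]]
scene [ 0.461 -0.104  0.062] 0.92 [[230. 210.]]
scene [0.446 0.339 0.056] 0.87 [[351. 165.]]
scene [0.444 0.105 0.056] 0.78 [[288. 186.]]
scene [0.289 0.292 0.049] 0.76 [[317. 138.]]
scene [0.44  0.212 0.052] 0.71 [[316. 176.]]
scene [ 0.319 -0.176  0.058] 0.71 [[196. 183.]]
scene [0.324 0.435 0.057] 0.61 [[357. 131.]]
side [ 0.433 -0.096  0.039] 0.93 [[270. 204.]]
side [0.415 0.117 0.047] 0.89 [[257. 246.]]
side [ 0.286 -0.166  0.036] 0.83 [[319. 199.]]
side [0.327 0.448 0.062] 0.77 [[255. 355.]]
side [0.42  0.016 0.041] 0.74 [[265. 225.]]
side [0.404 0.222 0.049] 0.7 [[250. 272.]]
side [0.256 0.308 0.057] 0.64 [[303. 309.]]
side [0.418 0.349 0.052] 0.58 [[228. 310.]]
```

```bash
cat > fit.py <<'E'
from h import *
from scipy.optimize import minimize
Z=[]
def box(x0,x1,y0,y1,z0,z1): return np.array([(x,y,z) for x in(x0,x1) for y in(y0,y1) for z in(z0,z1)])
B=[box(-.03,.03,-.022,.022,.056,.06),box(-.03,-.026,-.022,.022,0,.06),box(.026,.03,-.022,.022,0,.06),
   box(-.05,-.03,-.022,.022,0,.006),box(.03,.05,-.022,.022,0,.006)]
S=3
def render(c,q,roi,z0=0):
    m=np.zeros(((roi[3]-roi[1])*S,(roi[2]-roi[0])*S),np.uint8)
    for b in B:
        u=(proj(c,RW(q,b+[0,0,z0]))-[roi[0],roi[1]]+.5)*S
        cv2.fillConvexPoly(m,cv2.convexHull(u.astype(np.float32)).round().astype(np.int32),1)
    return m
def fit(views,q0,z0=0,r=.085):
    data=[]
    for c in views:
        u=proj(c,RW([q0[0],q0[1],0],box(-r*.8,r*.8,-r*.8,r*.8,z0,z0+.06)))
        roi=[int(max(0,u[:,0].min())),int(max(0,u[:,1].min())),int(min(511,u[:,0].max())),int(min(383,u[:,1].max()))]
        im=cv2.resize(c['img'][roi[1]:roi[3],roi[0]:roi[2]],None,fx=S,fy=S,interpolation=cv2.INTER_CUBIC)
        hsv=cv2.cvtColor(im,cv2.COLOR_RGB2HSV); m=((hsv[:,:,1]<85)&(hsv[:,:,2]>70)).astype(np.uint8)
        # keep component nearest the middle
        n,l,st,ce=cv2.connectedComponentsWithStats(m)
        pc=(proj(c,[q0[0],q0[1],z0+.045])[0]-roi[:2])*S
        k=1+min(range(n-1),key=lambda i:np.hypot(*(ce[i+1]-pc))+(1e3 if st[i+1,4]<400 else 0))
        data.append((c,roi,(l==k).astype(np.uint8)))
    def cost(q):
        t=0
        for c,roi,m in data:
            r_=render(c,q,roi,z0); t+=1-(r_&m).sum()/max(1,(r_|m).sum())
        return t/len(data)
    best=None
    for y in np.radians([-40,-15,10,35]) :
        o=minimize(cost,[q0[0],q0[1],y],method='Nelder-Mead',options=dict(initial_simplex=np.array([q0[0],q0[1],y])+np.array([[0,0,0],[.012,0,0],[0,.012,0],[0,0,.25]])))
        if best is None or o.fun<best.fun: best=o
    return best.x,best.fun
E
cat > sad.py <<'E'
from fit import *
import sys
sc=cap('scene','sc.png'); sd=cap('side','sd.png')
for g in [(.44,-.1),(.435,.008),(.428,.111),(.42,.216),(.432,.343)]:
    a,fa=fit([sc,sd],g); b,fb=fit([sc],a); d,fd=fit([sd],a)
    print(a.round(4),np.degrees(a[2]).round(1),round(fa,2),'| scene',b[:2].round(3),np.degrees(b[2]).round(0),round(fb,2),'| side',d[:2].round(3),np.degrees(d[2]).round(0),round(fd,2))
E
python3 sad.py
```

```text
[ 0.4372 -0.1033 -0.0445] -2.5 0.25 | scene [ 0.437 -0.104] -2.0 0.05 | side [ 0.438 -0.102] -1.0 0.45
[ 0.4323  0.0097 -0.2425] -13.9 0.29 | scene [0.431 0.01 ] -14.0 0.06 | side [0.433 0.009] -14.0 0.52
[0.4191 0.1085 0.0133] 0.8 0.32 | scene [0.419 0.108] 1.0 0.05 | side [0.419 0.109] 0.0 0.58
[ 0.4156  0.2192 -0.1238] -7.1 0.21 | scene [0.416 0.219] -7.0 0.06 | side [0.417 0.219] -6.0 0.33
[ 0.4291  0.3432 -0.07  ] -4.0 0.18 | scene [0.428 0.343] -4.0 0.29 | side [0.429 0.343] -4.0 0.04
```

```bash
cat > plan.py <<'E'
# usage: plan.py "x,y,z,yaw" ... ; prints per-call slide & turn; keeps commanded pose in cmd.json
import sys,json,numpy as np
cur=json.load(open('cmd.json'))
for a in sys.argv[1:]:
    t=list(map(float,a.split(',')))
    n=int(max(1,np.ceil(np.hypot(np.hypot(t[0]-cur[0],t[1]-cur[1]),t[2]-cur[2])/.17),np.ceil(abs(t[3]-cur[3])/30)))
    for k in range(n):
        w=[cur[i]+(t[i]-cur[i])/(n-k) for i in range(4)]
        y=np.radians(cur[3]); ax=np.array([np.cos(y),np.sin(y)]); ay=np.array([np.sin(y),-np.cos(y)])
        d=np.array(w[:2])-cur[:2]
        f=np.round([d@ax/.15,d@ay/.15,-(w[2]-cur[2])/.15,-(w[3]-cur[3])/90],3)
        q=np.array(cur[:2])+.15*(f[0]*ax+f[1]*ay)
        cur=[q[0],q[1],cur[2]-.15*f[2],cur[3]-90*f[3]]
        print(f[:3].tolist(),f[3],'->',np.round(cur,4).tolist())
json.dump([float(v) for v in cur],open('cmd.json','w'))
E
echo '[0.5472,-0.2556,0.347,-83.07]'>cmd.json
python3 plan.py .4372,-.1033,.2,-92.5 .4372,-.1033,.1,-92.5 .4372,-.1033,.022,-92.5
```

```text
[-0.548, 0.303, 0.49] 0.052 -> [0.4922, -0.1795, 0.2735, -87.75]
[-0.522, 0.346, 0.49] 0.053 -> [0.4372, -0.1033, 0.2, -92.52]
[0.0, 0.0, 0.667] -0.0 -> [0.4372, -0.1033, 0.0999, -92.52]
[0.0, 0.0, 0.52] -0.0 -> [0.4372, -0.1033, 0.0219, -92.52]
```

send_rows(
  moves=[
    {"slide": [-0.137,0.076,0.122],"turn": 0.052,"gripper": 1},
    {"slide": [-0.274,0.152,0.245],"turn": 0.052,"gripper": 1},
    {"slide": [-0.411,0.227,0.367],"turn": 0.052,"gripper": 1},
    {"slide": [-0.548,0.303,0.49],"turn": 0.052,"gripper": 1},
    {"slide": [-0.548,0.303,0.49],"turn": 0.052,"gripper": 1},
  ],
)

```text
time_s: 13.38
tcp_pos: [0.4877, -0.177, 0.2692]
eef_rot: [179.7, 0.1, -87.7]
contact_force: [-0.9, 0.4, -1.5]
gripper_width: 0.0877
gripper_force: 0.0
```

send_rows(
  moves=[
    {"slide": [-0.13,0.087,0.122],"turn": 0.053,"gripper": 1},
    {"slide": [-0.261,0.173,0.245],"turn": 0.053,"gripper": 1},
    {"slide": [-0.392,0.26,0.367],"turn": 0.053,"gripper": 1},
    {"slide": [-0.522,0.346,0.49],"turn": 0.053,"gripper": 1},
    {"slide": [-0.522,0.346,0.49],"turn": 0.053,"gripper": 1},
  ],
)

```text
time_s: 13.8
tcp_pos: [0.433, -0.1018, 0.1963]
eef_rot: [179.7, 0.0, -92.5]
contact_force: [-0.5, -0.4, -0.7]
gripper_width: 0.088
gripper_force: 0.0
```

send_rows(
  moves=[
    {"slide": [0,0,0.167],"turn": 0,"gripper": 1},
    {"slide": [0,0,0.333],"turn": 0,"gripper": 1},
    {"slide": [0,0,0.5],"turn": 0,"gripper": 1},
    {"slide": [0,0,0.667],"turn": 0,"gripper": 1},
    {"slide": [0,0,0.667],"turn": 0,"gripper": 1},
  ],
)

```text
time_s: 14.22
tcp_pos: [0.4346, -0.1038, 0.0958]
eef_rot: [179.6, -0.1, -92.6]
contact_force: [-0.8, -0.1, -0.3]
gripper_width: 0.0879
gripper_force: 0.0
```

```bash
python3 - <<'E'
from h import *
s=get_state(); print(s['time_s'],s['tcp_pos'],s['eef_rot'],s['contact_force'])
cap('wrist','w6.png')
c=cap('scene'); d=cap('side'); x=np.hstack([c['img'][140:260,170:360],d['img'][130:250,190:380]])[:,:,::-1]
cv2.imwrite('pics/c6.png',cv2.resize(x,None,fx=2,fy=2))
E
```

```text
14.2167 [ 0.43462012 -0.10380204  0.09584628] [ 1.79610108e+02 -5.19404648e-02 -9.25695662e+01] [-0.77555377 -0.05229916 -0.29236728]
```

View pics/c6.png

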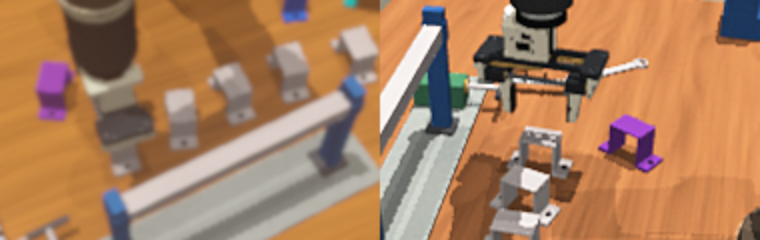

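The gripper stands over the first white saddle, with the fingers either side of it (side half, saddle at about (545,140)). I go down and grip.

send_rows(
  moves=[
    {"slide": [0,0,0.17],"turn": 0,"gripper": 1},
    {"slide": [0,0,0.34],"turn": 0,"gripper": 1},
    {"slide": [0,0,0.52],"turn": 0,"gripper": 1},
    {"slide": [0,0,0.52],"turn": 0,"gripper": 1},
    {"slide": [0,0,0.52],"turn": 0,"gripper": 1},
  ],
)

```text
time_s: 14.78
tcp_pos: [0.4376, -0.1035, 0.0223]
eef_rot: [180.0, -0.0, -92.5]
contact_force: [0.2, 1.1, 0.3]
gripper_width: 0.0879
gripper_force: 0.0
```

send_rows(
  moves=[
    {"slide": [0,0,0],"turn": 0,"gripper": 0.5},
    {"slide": [0,0,0],"turn": 0,"gripper": 0.5},
    {"slide": [0,0,0],"turn": 0,"gripper": 0.5},
    {"slide": [0,0,0],"turn": 0,"gripper": 0.5},
    {"slide": [0,0,0],"turn": 0,"gripper": 0.5},
  ],
  newtons=30,
)

```text
time_s: 15.2
tcp_pos: [0.4378, -0.1033, 0.0224]
eef_rot: [-179.9, 0.0, -92.5]
contact_force: [1.5, 0.8, 2.6]
gripper_width: 0.0598
gripper_force: 12.4
```

send_rows(
  moves=[
    {"slide": [0,0,0],"turn": 0,"gripper": 0.5},
    {"slide": [0,0,0],"turn": 0,"gripper": 0.5},
    {"slide": [0,0,-0.05],"turn": 0,"gripper": 0.5},
    {"slide": [0,0,-0.12],"turn": 0,"gripper": 0.5},
    {"slide": [0,0,-0.2],"turn": 0,"gripper": 0.5},
  ],
)

```text
time_s: 15.62
tcp_pos: [0.4363, -0.1035, 0.0517]
eef_rot: [179.9, -0.0, -92.5]
contact_force: [0.5, -0.4, -2.0]
gripper_width: 0.06
gripper_force: 30.0
```

```bash
echo '[0.4372,-0.1033,0.0519,-92.52]'>cmd.json
python3 plan.py .4372,-.1033,.285,-92.52 .6225,-.104,.285,-83.1 .6225,-.104,.179,-83.1
```

```text
[0.0, 0.0, -0.777] -0.0 -> [0.4372, -0.1033, 0.1684, -92.52]
[0.0, 0.0, -0.777] -0.0 -> [0.4372, -0.1033, 0.285, -92.52]
[-0.025, -0.617, -0.0] -0.052 -> [0.5298, -0.1036, 0.285, -87.84]
[0.026, -0.617, -0.0] -0.053 -> [0.6225, -0.104, 0.285, -83.07]
[-0.0, -0.0, 0.707] 0.0 -> [0.6225, -0.104, 0.179, -83.07]
```

send_rows(
  moves=[
    {"slide": [0,0,-0.19],"turn": 0,"gripper": 0.5},
    {"slide": [0,0,-0.39],"turn": 0,"gripper": 0.5},
    {"slide": [0,0,-0.58],"turn": 0,"gripper": 0.5},
    {"slide": [0,0,-0.777],"turn": 0,"gripper": 0.5},
    {"slide": [0,0,-0.777],"turn": 0,"gripper": 0.5},
  ],
)

```text
time_s: 16.03
tcp_pos: [0.44, -0.1034, 0.174]
eef_rot: [-179.5, 0.0, -92.5]
contact_force: [1.1, -0.1, -2.2]
gripper_width: 0.0598
gripper_force: 30.0
```

send_rows(
  moves=[
    {"slide": [0,0,-0.19],"turn": 0,"gripper": 0.5},
    {"slide": [0,0,-0.39],"turn": 0,"gripper": 0.5},
    {"slide": [0,0,-0.58],"turn": 0,"gripper": 0.5},
    {"slide": [0,0,-0.777],"turn": 0,"gripper": 0.5},
    {"slide": [0,0,-0.777],"turn": 0,"gripper": 0.5},
  ],
)

```text
time_s: 16.45
tcp_pos: [0.4393, -0.1037, 0.2903]
eef_rot: [-179.5, 0.0, -92.5]
contact_force: [1.1, -0.1, -0.4]
gripper_width: 0.0595
gripper_force: 30.0
```

send_rows(
  moves=[
    {"slide": [-0.005,-0.12,0],"turn": -0.01,"gripper": 0.5},
    {"slide": [-0.01,-0.25,0],"turn": -0.02,"gripper": 0.5},
    {"slide": [-0.015,-0.37,0],"turn": -0.03,"gripper": 0.5},
    {"slide": [-0.02,-0.5,0],"turn": -0.04,"gripper": 0.5},
    {"slide": [-0.025,-0.617,0],"turn": -0.052,"gripper": 0.5},
  ],
)

```text
time_s: 16.87
tcp_pos: [0.5301, -0.1036, 0.2837]
eef_rot: [179.9, 0.0, -87.8]
contact_force: [0.7, -0.1, -2.5]
gripper_width: 0.0598
gripper_force: 30.0
```

send_rows(
  moves=[
    {"slide": [0.005,-0.15,0],"turn": -0.02,"gripper": 0.5},
    {"slide": [0.01,-0.3,0],"turn": -0.035,"gripper": 0.5},
    {"slide": [0.02,-0.46,0],"turn": -0.053,"gripper": 0.5},
    {"slide": [0.026,-0.617,0],"turn": -0.053,"gripper": 0.5},
    {"slide": [0.026,-0.617,0],"turn": -0.053,"gripper": 0.5},
  ],
)

```text
time_s: 17.28
tcp_pos: [0.6249, -0.104, 0.282]
eef_rot: [179.8, 0.0, -83.1]
contact_force: [-0.0, 0.4, -2.5]
gripper_width: 0.0597
gripper_force: 30.0
```

send_rows(
  moves=[
    {"slide": [0,0,0],"turn": 0,"gripper": 0.5},
    {"slide": [0,0,0],"turn": 0,"gripper": 0.5},
    {"slide": [0,0,0],"turn": 0,"gripper": 0.5},
    {"slide": [0,0,0],"turn": 0,"gripper": 0.5},
    {"slide": [0,0,0],"turn": 0,"gripper": 0.5},
  ],
)

```text
time_s: 17.7
tcp_pos: [0.6219, -0.1041, 0.2851]
eef_rot: [-180.0, 0.0, -83.1]
contact_force: [0.2, 0.2, -1.4]
gripper_width: 0.0597
gripper_force: 30.0
```

```bash
python3 - <<'E'
from h import *
s=get_state(); print(s['time_s'],s['tcp_pos'],s['eef_rot'],s['gripper_width'])
c=cap('scene'); d=cap('side'); w=cap('wrist','w7.png')
x=np.hstack([c['img'][140:290,170:360],d['img'][80:230,150:340]])[:,:,::-1]
cv2.imwrite('pics/c7.png',cv2.resize(x,None,fx=2,fy=2))
E
```

```text
17.7 [ 0.62186413 -0.10408679  0.2851493 ] [-1.79958680e+02  4.57541141e-03 -8.30681658e+01] 0.05970088746153469
```

View pics/c7.png

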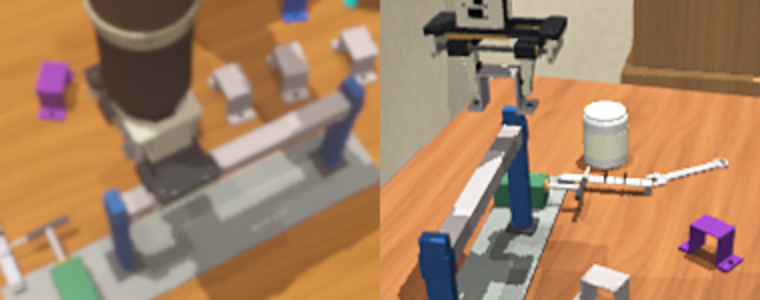

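The held saddle (505,88) is above the bar's far end (515,140) with a leg on each side. I lower it, release, and rise.

send_rows(
  moves=[
    {"slide": [0,0,0.14],"turn": 0,"gripper": 0.5},
    {"slide": [0,0,0.28],"turn": 0,"gripper": 0.5},
    {"slide": [0,0,0.42],"turn": 0,"gripper": 0.5},
    {"slide": [0,0,0.56],"turn": 0,"gripper": 0.5},
    {"slide": [0,0,0.64],"turn": 0,"gripper": 0.5},
  ],
)

```text
time_s: 18.27
tcp_pos: [0.6212, -0.104, 0.1863]
eef_rot: [179.9, 0.0, -83.1]
contact_force: [-0.3, -0.3, -2.0]
gripper_width: 0.0598
gripper_force: 30.0
```

send_rows(
  moves=[
    {"slide": [0,0,0.04],"turn": 0,"gripper": 0.5},
    {"slide": [0,0,0.067],"turn": 0,"gripper": 0.5},
    {"slide": [0,0,0.067],"turn": 0,"gripper": 0.5},
    {"slide": [0,0,0.067],"turn": 0,"gripper": 0.5},
    {"slide": [0,0,0.067],"turn": 0,"gripper": 0.5},
  ],
)

```text
time_s: 18.68
tcp_pos: [0.6231, -0.1041, 0.1798]
eef_rot: [-179.9, -0.0, -83.1]
contact_force: [-0.7, -0.6, -3.3]
gripper_width: 0.06
gripper_force: 30.0
```

send_rows(
  moves=[
    {"slide": [0,0,0],"turn": 0,"gripper": 0.9},
    {"slide": [0,0,0],"turn": 0,"gripper": 0.9},
    {"slide": [0,0,0],"turn": 0,"gripper": 0.9},
    {"slide": [0,0,0],"turn": 0,"gripper": 0.9},
    {"slide": [0,0,0],"turn": 0,"gripper": 0.9},
  ],
)

```text
time_s: 19.1
tcp_pos: [0.6225, -0.1041, 0.1789]
eef_rot: [-180.0, -0.0, -83.1]
contact_force: [0.3, 0.3, -0.2]
gripper_width: 0.0784
gripper_force: 0.0
```

send_rows(
  moves=[
    {"slide": [0,0,-0.17],"turn": 0,"gripper": 1},
    {"slide": [0,0,-0.35],"turn": 0,"gripper": 1},
    {"slide": [0,0,-0.52],"turn": 0,"gripper": 1},
    {"slide": [0,0,-0.707],"turn": 0,"gripper": 1},
    {"slide": [0,0,-0.707],"turn": 0,"gripper": 1},
  ],
)

```text
time_s: 19.52
tcp_pos: [0.6249, -0.1047, 0.2913]
eef_rot: [-179.5, -0.1, -83.0]
contact_force: [1.0, 0.0, 1.4]
gripper_width: 0.0871
gripper_force: 0.0
```

```bash
cat > chk.py <<'E'
# positions of the saddles hung on the bar from scene and side views
from fit import *
import sys
p=np.load('rail.npy'); sc=cap('scene','sc.png'); sd=cap('side','sd.png')
for n,c in(('scene',sc),('side',sd)):
    for d in optics.look_for(n,'saddle1'):
        w=np.array(d['location'])
        k,s=np.cos(p[2]),np.sin(p[2]); e=w[:2]-p[:2]
        r=np.r_[k*e[0]+s*e[1],-s*e[0]+k*e[1]]
        print(n,w.round(3),'rail',r.round(3),round(d['p'],2)) if w[2]>.1 else None
E
python3 chk.py; sed -i 's/^for g in.*/for g in eval(sys.argv[1]):/' sad.py
echo '[0.6225,-0.104,0.285,-83.07]'>cmd.json
python3 sad.py '[(.4323,.0097),(.4191,.1085),(.4156,.2192),(.4291,.3432)]'
```

```text
scene [ 0.652 -0.107  0.18 ] rail [ 0.028 -0.136] 0.62
side [ 0.596 -0.098  0.204] rail [-0.027 -0.12 ] 0.7
[ 0.4331  0.0095 -0.2557] -14.7 0.56 | scene [ 0.464 -0.015] -54.0 0.62 | side [0.433 0.01 ] -13.0 0.4
[0.419  0.1084 0.0127] 0.7 0.24 | scene [0.418 0.108] 1.0 0.06 | side [0.419 0.109] 1.0 0.41
[ 0.416   0.2195 -0.1174] -6.7 0.06 | scene [0.416 0.219] -7.0 0.06 | side [0.416 0.22 ] -6.0 0.05
[ 0.429   0.3433 -0.0732] -4.2 0.16 | scene [0.428 0.343] -5.0 0.28 | side [0.43  0.343] -5.0 0.04
```

The first saddle hangs (rail y about -0.13), and the others are unmoved. Next is saddle 2.

```bash
python3 plan.py .4325,.0097,.20,-104 .4325,.0097,.06,-104 .4325,.0097,.022,-104 .4325,.0097,.052,-104; echo; python3 plan.py  .4325,.0097,.17,-104 .4325,.0097,.285,-104 .6148,-.041,.285,-83.1 .6148,-.041,.179,-83.1
```

```text
[-0.453, 0.583, 0.283] 0.116 -> [0.5275, -0.0471, 0.2426, -93.51]
[-0.339, 0.655, 0.284] 0.117 -> [0.4325, 0.0097, 0.2, -104.04]
[-0.0, 0.0, 0.933] -0.0 -> [0.4325, 0.0097, 0.06, -104.04]
[-0.0, 0.0, 0.253] -0.0 -> [0.4325, 0.0097, 0.022, -104.04]
[-0.0, 0.0, -0.2] -0.0 -> [0.4325, 0.0097, 0.052, -104.04]

[-0.0, 0.0, -0.786] -0.0 -> [0.4325, 0.0097, 0.17, -104.04]
[-0.0, 0.0, -0.767] -0.0 -> [0.4325, 0.0097, 0.285, -104.04]
[0.016, -0.63, -0.0] -0.116 -> [0.5236, -0.0156, 0.285, -93.6]
[0.131, -0.617, -0.0] -0.117 -> [0.6148, -0.041, 0.285, -83.07]
[-0.0, -0.0, 0.707] 0.0 -> [0.6148, -0.041, 0.179, -83.07]
```

send_rows(
  moves=[
    {"slide": [-0.12,0.15,0.07],"turn": 0.03,"gripper": 1},
    {"slide": [-0.23,0.3,0.14],"turn": 0.06,"gripper": 1},
    {"slide": [-0.34,0.44,0.21],"turn": 0.09,"gripper": 1},
    {"slide": [-0.453,0.583,0.283],"turn": 0.116,"gripper": 1},
    {"slide": [-0.453,0.583,0.283],"turn": 0.116,"gripper": 1},
  ],
)

```text
time_s: 20.23
tcp_pos: [0.5223, -0.0461, 0.2394]
eef_rot: [179.7, 0.0, -93.6]
contact_force: [-1.2, -0.5, -1.0]
gripper_width: 0.0874
gripper_force: 0.0
```

send_rows(
  moves=[
    {"slide": [-0.09,0.17,0.07],"turn": 0.03,"gripper": 1},
    {"slide": [-0.18,0.34,0.14],"turn": 0.06,"gripper": 1},
    {"slide": [-0.27,0.5,0.21],"turn": 0.09,"gripper": 1},
    {"slide": [-0.339,0.655,0.284],"turn": 0.117,"gripper": 1},
    {"slide": [-0.339,0.655,0.284],"turn": 0.117,"gripper": 1},
  ],
)

```text
time_s: 20.65
tcp_pos: [0.4277, 0.0098, 0.1971]
eef_rot: [179.8, -0.1, -104.2]
contact_force: [-0.3, -1.4, -0.3]
gripper_width: 0.0875
gripper_force: 0.0
```

send_rows(
  moves=[
    {"slide": [0,0,0.2],"turn": 0,"gripper": 1},
    {"slide": [0,0,0.4],"turn": 0,"gripper": 1},
    {"slide": [0,0,0.6],"turn": 0,"gripper": 1},
    {"slide": [0,0,0.8],"turn": 0,"gripper": 1},
    {"slide": [0,0,0.933],"turn": 0,"gripper": 1},
  ],
)

```text
time_s: 21.07
tcp_pos: [0.4312, 0.0089, 0.0571]
eef_rot: [179.9, -0.1, -104.0]
contact_force: [-0.2, -0.8, 0.0]
gripper_width: 0.0873
gripper_force: 0.0
```

send_rows(
  moves=[
    {"slide": [0,0,0.13],"turn": 0,"gripper": 1},
    {"slide": [0,0,0.253],"turn": 0,"gripper": 1},
    {"slide": [0,0,0.253],"turn": 0,"gripper": 1},
    {"slide": [0,0,0.253],"turn": 0,"gripper": 0.5},
    {"slide": [0,0,0.253],"turn": 0,"gripper": 0.5},
  ],
)

```text
time_s: 21.48
tcp_pos: [0.4329, 0.0096, 0.0222]
eef_rot: [-180.0, -0.0, -104.0]
contact_force: [1.2, -0.0, 0.9]
gripper_width: 0.0792
gripper_force: 0.0
```

send_rows(
  moves=[
    {"slide": [0,0,0],"turn": 0,"gripper": 0.5},
    {"slide": [0,0,0],"turn": 0,"gripper": 0.5},
    {"slide": [0,0,0],"turn": 0,"gripper": 0.5},
    {"slide": [0,0,0],"turn": 0,"gripper": 0.5},
    {"slide": [0,0,0],"turn": 0,"gripper": 0.5},
  ],
)

```text
time_s: 21.9
tcp_pos: [0.433, 0.0099, 0.0225]
eef_rot: [-179.9, 0.1, -104.0]
contact_force: [-2.0, 0.3, 7.3]
gripper_width: 0.0596
gripper_force: 29.9
```

send_rows(
  moves=[
    {"slide": [0,0,-0.05],"turn": 0,"gripper": 0.5},
    {"slide": [0,0,-0.1],"turn": 0,"gripper": 0.5},
    {"slide": [0,0,-0.15],"turn": 0,"gripper": 0.5},
    {"slide": [0,0,-0.2],"turn": 0,"gripper": 0.5},
    {"slide": [0,0,-0.2],"turn": 0,"gripper": 0.5},
  ],
)

```text
time_s: 22.32
tcp_pos: [0.4334, 0.01, 0.0534]
eef_rot: [-179.9, 0.1, -104.0]
contact_force: [0.6, 0.0, -3.9]
gripper_width: 0.0599
gripper_force: 29.9
```

send_rows(
  moves=[
    {"slide": [0,0,-0.19],"turn": 0,"gripper": 0.5},
    {"slide": [0,0,-0.39],"turn": 0,"gripper": 0.5},
    {"slide": [0,0,-0.58],"turn": 0,"gripper": 0.5},
    {"slide": [0,0,-0.786],"turn": 0,"gripper": 0.5},
    {"slide": [0,0,-0.786],"turn": 0,"gripper": 0.5},
  ],
)

```text
time_s: 22.73
tcp_pos: [0.4356, 0.0104, 0.1753]
eef_rot: [-179.5, 0.3, -104.0]
contact_force: [1.8, 1.2, -2.9]
gripper_width: 0.0599
gripper_force: 29.9
```

send_rows(
  moves=[
    {"slide": [0,0,-0.19],"turn": 0,"gripper": 0.5},
    {"slide": [0,0,-0.39],"turn": 0,"gripper": 0.5},
    {"slide": [0,0,-0.58],"turn": 0,"gripper": 0.5},
    {"slide": [0,0,-0.767],"turn": 0,"gripper": 0.5},
    {"slide": [0,0,-0.767],"turn": 0,"gripper": 0.5},
  ],
)

```text
time_s: 23.15
tcp_pos: [0.4348, 0.01, 0.2898]
eef_rot: [-179.6, 0.2, -104.0]
contact_force: [1.2, 1.2, -2.5]
gripper_width: 0.0599
gripper_force: 29.9
```

send_rows(
  moves=[
    {"slide": [0.003,-0.12,0],"turn": -0.02,"gripper": 0.5},
    {"slide": [0.006,-0.25,0],"turn": -0.045,"gripper": 0.5},
    {"slide": [0.01,-0.37,0],"turn": -0.07,"gripper": 0.5},
    {"slide": [0.013,-0.5,0],"turn": -0.09,"gripper": 0.5},
    {"slide": [0.016,-0.63,0],"turn": -0.116,"gripper": 0.5},
  ],
)

```text
time_s: 23.57
tcp_pos: [0.5239, -0.0159, 0.2835]
eef_rot: [179.9, 0.0, -93.5]
contact_force: [-0.3, 0.3, -3.0]
gripper_width: 0.0603
gripper_force: 29.9
```

send_rows(
  moves=[
    {"slide": [0.03,-0.15,0],"turn": -0.03,"gripper": 0.5},
    {"slide": [0.06,-0.3,0],"turn": -0.06,"gripper": 0.5},
    {"slide": [0.1,-0.46,0],"turn": -0.09,"gripper": 0.5},
    {"slide": [0.131,-0.617,0],"turn": -0.117,"gripper": 0.5},
    {"slide": [0.131,-0.617,0],"turn": -0.117,"gripper": 0.5},
  ],
)

```text
time_s: 23.98
tcp_pos: [0.6174, -0.0419, 0.2817]
eef_rot: [179.9, -0.0, -83.0]
contact_force: [0.4, -0.4, -2.6]
gripper_width: 0.0603
gripper_force: 29.9
```

send_rows(
  moves=[
    {"slide": [0,0,0],"turn": 0,"gripper": 0.5},
    {"slide": [0,0,0],"turn": 0,"gripper": 0.5},
    {"slide": [0,0,0.1],"turn": 0,"gripper": 0.5},
    {"slide": [0,0,0.2],"turn": 0,"gripper": 0.5},
    {"slide": [0,0,0.3],"turn": 0,"gripper": 0.5},
  ],
)

```text
time_s: 24.4
tcp_pos: [0.6138, -0.0407, 0.2395]
eef_rot: [-179.9, 0.0, -83.1]
contact_force: [0.4, -0.5, -3.1]
gripper_width: 0.0601
gripper_force: 29.9
```

send_rows(
  moves=[
    {"slide": [0,0,0.12],"turn": 0,"gripper": 0.5},
    {"slide": [0,0,0.25],"turn": 0,"gripper": 0.5},
    {"slide": [0,0,0.35],"turn": 0,"gripper": 0.5},
    {"slide": [0,0,0.407],"turn": 0,"gripper": 0.5},
    {"slide": [0,0,0.407],"turn": 0,"gripper": 0.5},
  ],
)

```text
time_s: 24.82
tcp_pos: [0.6136, -0.0409, 0.1778]
eef_rot: [179.9, -0.0, -83.1]
contact_force: [0.3, -0.5, -2.6]
gripper_width: 0.0602
gripper_force: 29.9
```

send_rows(
  moves=[
    {"slide": [0,0,0],"turn": 0,"gripper": 0.5},
    {"slide": [0,0,0],"turn": 0,"gripper": 0.9},
    {"slide": [0,0,0],"turn": 0,"gripper": 0.9},
    {"slide": [0,0,0],"turn": 0,"gripper": 0.9},
    {"slide": [0,0,0],"turn": 0,"gripper": 0.9},
  ],
)

```text
time_s: 25.23
tcp_pos: [0.6151, -0.0411, 0.1794]
eef_rot: [-179.9, 0.0, -83.1]
contact_force: [0.4, -0.3, 0.2]
gripper_width: 0.0775
gripper_force: 0.0
```

send_rows(
  moves=[
    {"slide": [0,0,0],"turn": 0,"gripper": 0.9},
    {"slide": [0,0,-0.17],"turn": 0,"gripper": 1},
    {"slide": [0,0,-0.35],"turn": 0,"gripper": 1},
    {"slide": [0,0,-0.52],"turn": 0,"gripper": 1},
    {"slide": [0,0,-0.707],"turn": 0,"gripper": 1},
  ],
)

```text
time_s: 25.65
tcp_pos: [0.6144, -0.0412, 0.2856]
eef_rot: [180.0, -0.0, -83.1]
contact_force: [0.8, -0.2, -0.2]
gripper_width: 0.0871
gripper_force: 0.0
```

```bash
python3 chk.py
echo '[0.6148,-0.041,0.285,-83.07]'>cmd.json
python3 sad.py '[(.4191,.1085),(.4156,.2192),(.4291,.3432)]'
```

```text
scene [ 0.643 -0.1    0.219] rail [ 0.019 -0.128] 0.76
scene [ 0.642 -0.051  0.19 ] rail [ 0.024 -0.08 ] 0.72
side [ 0.585 -0.035  0.207] rail [-0.031 -0.056] 0.72
side [ 0.597 -0.102  0.209] rail [-0.027 -0.124] 0.56
[0.4196 0.109  0.0211] 1.2 0.4 | scene [0.453 0.081] -77.0 0.6 | side [0.42  0.109] 1.0 0.06
[ 0.4159  0.2193 -0.1106] -6.3 0.06 | scene [0.416 0.219] -6.0 0.05 | side [0.416 0.22 ] -6.0 0.04
[ 0.4295  0.3432 -0.0645] -3.7 0.17 | scene [0.428 0.343] -5.0 0.28 | side [0.43  0.343] -5.0 0.04
```

Two are hung. Next is saddle 3.

```bash
python3 plan.py .4193,.1088,.20,-89 .4193,.1088,.06,-89 .4193,.1088,.022,-89 .4193,.1088,.052,-89; echo; python3 plan.py  .4193,.1088,.17,-89 .4193,.1088,.285,-89 .607,.0235,.285,-83.1 .607,.0235,.179,-83.1
```

```text
[-0.574, 0.587, 0.283] 0.033 -> [0.517, 0.0338, 0.2426, -86.04]
[-0.543, 0.615, 0.284] 0.033 -> [0.4194, 0.1087, 0.2, -89.01]
[-0.0, 0.0, 0.933] -0.0 -> [0.4194, 0.1087, 0.06, -89.01]
[-0.0, 0.0, 0.253] -0.0 -> [0.4194, 0.1087, 0.022, -89.01]
[-0.0, 0.0, -0.2] -0.0 -> [0.4194, 0.1087, 0.052, -89.01]

[-0.0, 0.0, -0.786] -0.0 -> [0.4194, 0.1087, 0.17, -89.01]
[-0.0, 0.0, -0.767] -0.0 -> [0.4194, 0.1087, 0.285, -89.01]
[0.295, -0.62, -0.0] -0.033 -> [0.5131, 0.0661, 0.285, -86.04]
[0.327, -0.605, -0.0] -0.033 -> [0.607, 0.0234, 0.285, -83.07]
[-0.0, 0.0, 0.707] 0.0 -> [0.607, 0.0234, 0.179, -83.07]
```

send_rows(
  moves=[
    {"slide": [-0.14,0.15,0.07],"turn": 0.01,"gripper": 1},
    {"slide": [-0.29,0.3,0.14],"turn": 0.02,"gripper": 1},
    {"slide": [-0.43,0.44,0.21],"turn": 0.033,"gripper": 1},
    {"slide": [-0.574,0.587,0.283],"turn": 0.033,"gripper": 1},
    {"slide": [-0.574,0.587,0.283],"turn": 0.033,"gripper": 1},
  ],
)

```text
time_s: 26.37
tcp_pos: [0.5118, 0.035, 0.2392]
eef_rot: [179.7, 0.0, -86.0]
contact_force: [-1.6, -0.8, -0.5]
gripper_width: 0.0874
gripper_force: 0.0
```

send_rows(
  moves=[
    {"slide": [-0.13,0.15,0.07],"turn": 0.01,"gripper": 1},
    {"slide": [-0.27,0.31,0.14],"turn": 0.02,"gripper": 1},
    {"slide": [-0.4,0.46,0.21],"turn": 0.033,"gripper": 1},
    {"slide": [-0.543,0.615,0.284],"turn": 0.033,"gripper": 1},
    {"slide": [-0.543,0.615,0.284],"turn": 0.033,"gripper": 1},
  ],
)

```text
time_s: 26.78
tcp_pos: [0.4148, 0.1094, 0.197]
eef_rot: [179.8, -0.1, -88.9]
contact_force: [-1.4, -0.6, 0.1]
gripper_width: 0.0874
gripper_force: 0.0
```

send_rows(
  moves=[
    {"slide": [0,0,0.2],"turn": 0,"gripper": 1},
    {"slide": [0,0,0.4],"turn": 0,"gripper": 1},
    {"slide": [0,0,0.6],"turn": 0,"gripper": 1},
    {"slide": [0,0,0.8],"turn": 0,"gripper": 1},
    {"slide": [0,0,0.933],"turn": 0,"gripper": 1},
  ],
)

```text
time_s: 27.2
tcp_pos: [0.4179, 0.1075, 0.0568]
eef_rot: [179.8, -0.1, -89.0]
contact_force: [-0.8, -0.5, -0.4]
gripper_width: 0.0878
gripper_force: 0.0
```

send_rows(
  moves=[
    {"slide": [0,0,0.13],"turn": 0,"gripper": 1},
    {"slide": [0,0,0.253],"turn": 0,"gripper": 1},
    {"slide": [0,0,0.253],"turn": 0,"gripper": 1},
    {"slide": [0,0,0.253],"turn": 0,"gripper": 0.5},
    {"slide": [0,0,0.253],"turn": 0,"gripper": 0.5},
  ],
)

```text
time_s: 27.62
tcp_pos: [0.4196, 0.1087, 0.0221]
eef_rot: [-180.0, -0.0, -89.0]
contact_force: [-1.1, 1.1, 0.2]
gripper_width: 0.0793
gripper_force: 0.0
```

send_rows(
  moves=[
    {"slide": [0,0,0],"turn": 0,"gripper": 0.5},
    {"slide": [0,0,0],"turn": 0,"gripper": 0.5},
    {"slide": [0,0,0],"turn": 0,"gripper": 0.5},
    {"slide": [0,0,0],"turn": 0,"gripper": 0.5},
    {"slide": [0,0,0],"turn": 0,"gripper": 0.5},
  ],
)

```text
time_s: 28.03
tcp_pos: [0.4197, 0.109, 0.0225]
eef_rot: [-179.9, 0.1, -89.0]
contact_force: [-1.3, -0.1, 7.6]
gripper_width: 0.0599
gripper_force: 30.0
```

send_rows(
  moves=[
    {"slide": [0,0,-0.05],"turn": 0,"gripper": 0.5},
    {"slide": [0,0,-0.1],"turn": 0,"gripper": 0.5},
    {"slide": [0,0,-0.15],"turn": 0,"gripper": 0.5},
    {"slide": [0,0,-0.2],"turn": 0,"gripper": 0.5},
    {"slide": [0,0,-0.2],"turn": 0,"gripper": 0.5},
  ],
)

```text
time_s: 28.45
tcp_pos: [0.4201, 0.1093, 0.0535]
eef_rot: [-179.9, 0.1, -89.0]
contact_force: [0.8, 0.6, -2.1]
gripper_width: 0.0597
gripper_force: 30.0
```

send_rows(
  moves=[
    {"slide": [0,0,-0.19],"turn": 0,"gripper": 0.5},
    {"slide": [0,0,-0.39],"turn": 0,"gripper": 0.5},
    {"slide": [0,0,-0.58],"turn": 0,"gripper": 0.5},
    {"slide": [0,0,-0.786],"turn": 0,"gripper": 0.5},
    {"slide": [0,0,-0.786],"turn": 0,"gripper": 0.5},
  ],
)

```text
time_s: 28.87
tcp_pos: [0.422, 0.1102, 0.1753]
eef_rot: [-179.5, 0.3, -88.9]
contact_force: [0.8, 2.0, -1.1]
gripper_width: 0.0597
gripper_force: 30.0
```

send_rows(
  moves=[
    {"slide": [0,0,-0.19],"turn": 0,"gripper": 0.5},
    {"slide": [0,0,-0.39],"turn": 0,"gripper": 0.5},
    {"slide": [0,0,-0.58],"turn": 0,"gripper": 0.5},
    {"slide": [0,0,-0.767],"turn": 0,"gripper": 0.5},
    {"slide": [0,0,-0.767],"turn": 0,"gripper": 0.5},
  ],
)

```text
time_s: 29.28
tcp_pos: [0.4215, 0.1095, 0.2898]
eef_rot: [-179.6, 0.2, -89.0]
contact_force: [0.3, 0.9, -1.4]
gripper_width: 0.0596
gripper_force: 30.0
```

send_rows(
  moves=[
    {"slide": [0.06,-0.12,0],"turn": -0.01,"gripper": 0.5},
    {"slide": [0.12,-0.25,0],"turn": -0.02,"gripper": 0.5},
    {"slide": [0.18,-0.37,0],"turn": -0.03,"gripper": 0.5},
    {"slide": [0.24,-0.5,0],"turn": -0.033,"gripper": 0.5},
    {"slide": [0.295,-0.62,0],"turn": -0.033,"gripper": 0.5},
  ],
)

```text
time_s: 29.7
tcp_pos: [0.5136, 0.0654, 0.2835]
eef_rot: [179.9, 0.0, -86.0]
contact_force: [-0.4, 0.7, -2.2]
gripper_width: 0.0595
gripper_force: 30.0
```

send_rows(
  moves=[
    {"slide": [0.08,-0.15,0],"turn": -0.01,"gripper": 0.5},
    {"slide": [0.16,-0.3,0],"turn": -0.02,"gripper": 0.5},
    {"slide": [0.25,-0.46,0],"turn": -0.033,"gripper": 0.5},
    {"slide": [0.327,-0.605,0],"turn": -0.033,"gripper": 0.5},
    {"slide": [0.327,-0.605,0],"turn": -0.033,"gripper": 0.5},
  ],
)

```text
time_s: 30.12
tcp_pos: [0.6096, 0.0217, 0.282]
eef_rot: [179.9, -0.1, -83.2]
contact_force: [0.6, 1.1, -2.5]
gripper_width: 0.0599
gripper_force: 30.0
```

send_rows(
  moves=[
    {"slide": [0,0,0],"turn": 0,"gripper": 0.5},
    {"slide": [0,0,0],"turn": 0,"gripper": 0.5},
    {"slide": [0,0,0.1],"turn": 0,"gripper": 0.5},
    {"slide": [0,0,0.2],"turn": 0,"gripper": 0.5},
    {"slide": [0,0,0.3],"turn": 0,"gripper": 0.5},
  ],
)

```text
time_s: 30.53
tcp_pos: [0.6061, 0.0239, 0.2395]
eef_rot: [-179.9, 0.0, -83.0]
contact_force: [0.1, -0.7, -1.8]
gripper_width: 0.0602
gripper_force: 30.0
```

send_rows(
  moves=[
    {"slide": [0,0,0.12],"turn": 0,"gripper": 0.5},
    {"slide": [0,0,0.25],"turn": 0,"gripper": 0.5},
    {"slide": [0,0,0.35],"turn": 0,"gripper": 0.5},
    {"slide": [0,0,0.407],"turn": 0,"gripper": 0.5},
    {"slide": [0,0,0.407],"turn": 0,"gripper": 0.5},
  ],
)

```text
time_s: 30.95
tcp_pos: [0.6058, 0.0236, 0.1777]
eef_rot: [179.9, -0.0, -83.0]
contact_force: [0.4, -0.4, -1.7]
gripper_width: 0.0601
gripper_force: 30.0
```

send_rows(
  moves=[
    {"slide": [0,0,0],"turn": 0,"gripper": 0.5},
    {"slide": [0,0,0],"turn": 0,"gripper": 0.9},
    {"slide": [0,0,0],"turn": 0,"gripper": 0.9},
    {"slide": [0,0,0],"turn": 0,"gripper": 0.9},
    {"slide": [0,0,0],"turn": 0,"gripper": 0.9},
  ],
)

```text
time_s: 31.37
tcp_pos: [0.6073, 0.0234, 0.1793]
eef_rot: [-179.9, 0.0, -83.1]
contact_force: [-0.1, 0.4, 1.0]
gripper_width: 0.0772
gripper_force: 0.0
```

send_rows(
  moves=[
    {"slide": [0,0,0],"turn": 0,"gripper": 0.9},
    {"slide": [0,0,-0.17],"turn": 0,"gripper": 1},
    {"slide": [0,0,-0.35],"turn": 0,"gripper": 1},
    {"slide": [0,0,-0.52],"turn": 0,"gripper": 1},
    {"slide": [0,0,-0.707],"turn": 0,"gripper": 1},
  ],
)

```text
time_s: 31.78
tcp_pos: [0.6066, 0.0232, 0.2855]
eef_rot: [180.0, -0.0, -83.1]
contact_force: [0.5, -0.9, 0.2]
gripper_width: 0.0878
gripper_force: 0.0
```

```bash
python3 chk.py
echo '[0.607,0.0234,0.285,-83.07]'>cmd.json
python3 sad.py '[(.4156,.2192),(.4291,.3432)]'
```

```text
scene [0.634 0.017 0.208] rail [ 0.024 -0.01 ] 0.92
scene [ 0.642 -0.106  0.217] rail [ 0.018 -0.134] 0.88
scene [ 0.634 -0.047  0.217] rail [ 0.017 -0.074] 0.87
side [ 0.586 -0.037  0.208] rail [-0.03  -0.059] 0.88
side [0.578 0.029 0.213] rail [-0.029  0.007] 0.59
side [ 0.596 -0.101  0.206] rail [-0.028 -0.123] 0.57
[ 0.4165  0.2195 -0.1115] -6.4 0.38 | scene [0.446 0.152] 8.0 0.68 | side [0.416 0.22 ] -6.0 0.06
[ 0.4295  0.3434 -0.0729] -4.2 0.16 | scene [0.428 0.343] -5.0 0.28 | side [0.429 0.343] -4.0 0.03
```

Three are hung, well spaced. Next is saddle 4.

```bash
python3 plan.py .416,.2195,.20,-96.3 .416,.2195,.06,-96.3 .416,.2195,.022,-96.3 .416,.2195,.052,-96.3; echo; python3 plan.py  .416,.2195,.17,-96.3 .416,.2195,.285,-96.3 .5992,.088,.285,-83.1 .5992,.088,.179,-83.1
```

```text
[-0.726, 0.553, 0.283] 0.074 -> [0.5115, 0.1215, 0.2426, -89.73]
[-0.656, 0.634, 0.284] 0.073 -> [0.416, 0.2194, 0.2, -96.3]
[-0.0, -0.0, 0.933] 0.0 -> [0.416, 0.2194, 0.06, -96.3]
[-0.0, -0.0, 0.253] 0.0 -> [0.416, 0.2194, 0.022, -96.3]
[-0.0, -0.0, -0.2] 0.0 -> [0.416, 0.2194, 0.052, -96.3]

[-0.0, -0.0, -0.786] 0.0 -> [0.416, 0.2194, 0.17, -96.3]
[-0.0, -0.0, -0.767] 0.0 -> [0.416, 0.2194, 0.285, -96.3]
[0.368, -0.655, -0.0] -0.073 -> [0.5076, 0.1538, 0.285, -89.73]
[0.442, -0.609, -0.0] -0.074 -> [0.5992, 0.0879, 0.285, -83.07]
[-0.0, 0.0, 0.707] 0.0 -> [0.5992, 0.0879, 0.179, -83.07]
```

send_rows(
  moves=[
    {"slide": [-0.18,0.14,0.07],"turn": 0.02,"gripper": 1},
    {"slide": [-0.36,0.28,0.14],"turn": 0.04,"gripper": 1},
    {"slide": [-0.54,0.41,0.21],"turn": 0.06,"gripper": 1},
    {"slide": [-0.726,0.553,0.283],"turn": 0.074,"gripper": 1},
    {"slide": [-0.726,0.553,0.283],"turn": 0.074,"gripper": 1},
  ],
)

```text
time_s: 32.5
tcp_pos: [0.5067, 0.1234, 0.2392]
eef_rot: [179.7, -0.0, -89.7]
contact_force: [-0.7, -0.4, -1.1]
gripper_width: 0.0875
gripper_force: 0.0
```

send_rows(
  moves=[
    {"slide": [-0.16,0.16,0.07],"turn": 0.02,"gripper": 1},
    {"slide": [-0.33,0.32,0.14],"turn": 0.04,"gripper": 1},
    {"slide": [-0.49,0.48,0.21],"turn": 0.06,"gripper": 1},
    {"slide": [-0.656,0.634,0.284],"turn": 0.073,"gripper": 1},
    {"slide": [-0.656,0.634,0.284],"turn": 0.073,"gripper": 1},
  ],
)

```text
time_s: 32.92
tcp_pos: [0.4118, 0.221, 0.1969]
eef_rot: [179.8, -0.1, -96.2]
contact_force: [-1.0, 0.0, 0.9]
gripper_width: 0.0876
gripper_force: 0.0
```

send_rows(
  moves=[
    {"slide": [0,0,0.2],"turn": 0,"gripper": 1},
    {"slide": [0,0,0.4],"turn": 0,"gripper": 1},
    {"slide": [0,0,0.6],"turn": 0,"gripper": 1},
    {"slide": [0,0,0.8],"turn": 0,"gripper": 1},
    {"slide": [0,0,0.933],"turn": 0,"gripper": 1},
  ],
)

```text
time_s: 33.33
tcp_pos: [0.4145, 0.2178, 0.0565]
eef_rot: [179.9, -0.2, -96.3]
contact_force: [0.0, -0.5, 0.4]
gripper_width: 0.0874
gripper_force: 0.0
```

send_rows(
  moves=[
    {"slide": [0,0,0.13],"turn": 0,"gripper": 1},
    {"slide": [0,0,0.253],"turn": 0,"gripper": 1},
    {"slide": [0,0,0.253],"turn": 0,"gripper": 1},
    {"slide": [0,0,0.253],"turn": 0,"gripper": 0.5},
    {"slide": [0,0,0.253],"turn": 0,"gripper": 0.5},
  ],
)

```text
time_s: 33.75
tcp_pos: [0.4161, 0.2194, 0.0221]
eef_rot: [-180.0, -0.0, -96.3]
contact_force: [-0.0, 0.1, 0.9]
gripper_width: 0.0794
gripper_force: 0.0
```

send_rows(
  moves=[
    {"slide": [0,0,0],"turn": 0,"gripper": 0.5},
    {"slide": [0,0,0],"turn": 0,"gripper": 0.5},
    {"slide": [0,0,0],"turn": 0,"gripper": 0.5},
    {"slide": [0,0,0],"turn": 0,"gripper": 0.5},
    {"slide": [0,0,0],"turn": 0,"gripper": 0.5},
  ],
)

```text
time_s: 34.17
tcp_pos: [0.4163, 0.2199, 0.0226]
eef_rot: [-179.9, 0.1, -96.3]
contact_force: [-1.1, -0.0, 7.1]
gripper_width: 0.0599
gripper_force: 30.0
```

send_rows(
  moves=[
    {"slide": [0,0,-0.05],"turn": 0,"gripper": 0.5},
    {"slide": [0,0,-0.1],"turn": 0,"gripper": 0.5},
    {"slide": [0,0,-0.15],"turn": 0,"gripper": 0.5},
    {"slide": [0,0,-0.2],"turn": 0,"gripper": 0.5},
    {"slide": [0,0,-0.2],"turn": 0,"gripper": 0.5},
  ],
)

```text
time_s: 34.58
tcp_pos: [0.4166, 0.2201, 0.0535]
eef_rot: [-179.9, 0.1, -96.3]
contact_force: [0.7, 0.9, -1.9]
gripper_width: 0.0604
gripper_force: 30.0
```

send_rows(
  moves=[
    {"slide": [0,0,-0.19],"turn": 0,"gripper": 0.5},
    {"slide": [0,0,-0.39],"turn": 0,"gripper": 0.5},
    {"slide": [0,0,-0.58],"turn": 0,"gripper": 0.5},
    {"slide": [0,0,-0.786],"turn": 0,"gripper": 0.5},
    {"slide": [0,0,-0.786],"turn": 0,"gripper": 0.5},
  ],
)

```text
time_s: 35.0
tcp_pos: [0.4184, 0.2215, 0.1755]
eef_rot: [-179.6, 0.4, -96.2]
contact_force: [1.8, 1.2, -2.6]
gripper_width: 0.0598
gripper_force: 30.0
```

send_rows(
  moves=[
    {"slide": [0,0,-0.19],"turn": 0,"gripper": 0.5},
    {"slide": [0,0,-0.39],"turn": 0,"gripper": 0.5},
    {"slide": [0,0,-0.58],"turn": 0,"gripper": 0.5},
    {"slide": [0,0,-0.767],"turn": 0,"gripper": 0.5},
    {"slide": [0,0,-0.767],"turn": 0,"gripper": 0.5},
  ],
)

```text
time_s: 35.42
tcp_pos: [0.4179, 0.2207, 0.29]
eef_rot: [-179.7, 0.3, -96.3]
contact_force: [1.0, 0.7, -1.7]
gripper_width: 0.0598
gripper_force: 30.0
```

send_rows(
  moves=[
    {"slide": [0.07,-0.13,0],"turn": -0.015,"gripper": 0.5},
    {"slide": [0.15,-0.26,0],"turn": -0.03,"gripper": 0.5},
    {"slide": [0.22,-0.39,0],"turn": -0.045,"gripper": 0.5},
    {"slide": [0.3,-0.52,0],"turn": -0.06,"gripper": 0.5},
    {"slide": [0.368,-0.655,0],"turn": -0.073,"gripper": 0.5},
  ],
)

```text
time_s: 35.83
tcp_pos: [0.5077, 0.1528, 0.2836]
eef_rot: [179.9, -0.0, -89.7]
contact_force: [0.7, 0.0, -2.8]
gripper_width: 0.06
gripper_force: 30.0
```

send_rows(
  moves=[
    {"slide": [0.11,-0.15,0],"turn": -0.02,"gripper": 0.5},
    {"slide": [0.22,-0.3,0],"turn": -0.04,"gripper": 0.5},
    {"slide": [0.33,-0.46,0],"turn": -0.06,"gripper": 0.5},
    {"slide": [0.442,-0.609,0],"turn": -0.074,"gripper": 0.5},
    {"slide": [0.442,-0.609,0],"turn": -0.074,"gripper": 0.5},
  ],
)

```text
time_s: 36.25
tcp_pos: [0.6017, 0.0853, 0.2823]
eef_rot: [179.9, -0.1, -83.1]
contact_force: [0.1, 0.9, -2.4]
gripper_width: 0.06
gripper_force: 30.0
```

send_rows(
  moves=[
    {"slide": [0,0,0],"turn": 0,"gripper": 0.5},
    {"slide": [0,0,0],"turn": 0,"gripper": 0.5},
    {"slide": [0,0,0.1],"turn": 0,"gripper": 0.5},
    {"slide": [0,0,0.2],"turn": 0,"gripper": 0.5},
    {"slide": [0,0,0.3],"turn": 0,"gripper": 0.5},
  ],
)

```text
time_s: 36.67
tcp_pos: [0.5984, 0.0887, 0.2393]
eef_rot: [-180.0, 0.0, -83.0]
contact_force: [0.2, 0.3, -2.8]
gripper_width: 0.06
gripper_force: 30.0
```

send_rows(
  moves=[
    {"slide": [0,0,0.12],"turn": 0,"gripper": 0.5},
    {"slide": [0,0,0.25],"turn": 0,"gripper": 0.5},
    {"slide": [0,0,0.35],"turn": 0,"gripper": 0.5},
    {"slide": [0,0,0.407],"turn": 0,"gripper": 0.5},
    {"slide": [0,0,0.407],"turn": 0,"gripper": 0.5},
  ],
)

```text
time_s: 37.08
tcp_pos: [0.598, 0.0883, 0.1776]
eef_rot: [179.9, -0.0, -83.0]
contact_force: [-1.1, 0.3, -2.5]
gripper_width: 0.0599
gripper_force: 30.0
```

send_rows(
  moves=[
    {"slide": [0,0,0],"turn": 0,"gripper": 0.5},
    {"slide": [0,0,0],"turn": 0,"gripper": 0.9},
    {"slide": [0,0,0],"turn": 0,"gripper": 0.9},
    {"slide": [0,0,0],"turn": 0,"gripper": 0.9},
    {"slide": [0,0,0],"turn": 0,"gripper": 0.9},
  ],
)

```text
time_s: 37.5
tcp_pos: [0.5995, 0.088, 0.1794]
eef_rot: [-179.9, 0.0, -83.1]
contact_force: [0.3, 0.0, -0.8]
gripper_width: 0.0773
gripper_force: 0.0
```

send_rows(
  moves=[
    {"slide": [0,0,0],"turn": 0,"gripper": 0.9},
    {"slide": [0,0,-0.17],"turn": 0,"gripper": 1},
    {"slide": [0,0,-0.35],"turn": 0,"gripper": 1},
    {"slide": [0,0,-0.52],"turn": 0,"gripper": 1},
    {"slide": [0,0,-0.707],"turn": 0,"gripper": 1},
  ],
)

```text
time_s: 37.92
tcp_pos: [0.5988, 0.0877, 0.2856]
eef_rot: [180.0, -0.0, -83.1]
contact_force: [0.3, -0.2, 0.0]
gripper_width: 0.0875
gripper_force: 0.0
```

```bash
python3 chk.py
echo '[0.5992,0.0879,0.285,-83.07]'>cmd.json
python3 sad.py '[(.4291,.3432)]'
```

```text
scene [0.617 0.086 0.214] rail [0.016 0.059] 0.94
scene [ 0.634 -0.046  0.217] rail [ 0.017 -0.074] 0.82
scene [ 0.644 -0.1    0.218] rail [ 0.02  -0.128] 0.8
side [0.57  0.086 0.213] rail [-0.031  0.065] 0.75
side [0.58  0.025 0.214] rail [-0.028  0.004] 0.73
side [ 0.588 -0.037  0.206] rail [-0.027 -0.059] 0.72
side [ 0.593 -0.103  0.189] rail [-0.03  -0.125] 0.47
[ 0.4292  0.3435 -0.0781] -4.5 0.33 | scene [0.427 0.338] 5.0 0.61 | side [0.429 0.343] -4.0 0.04
```

Four are hung. The last one is next.

```bash
python3 plan.py .429,.3432,.20,-94.3 .429,.3432,.06,-94.3 .429,.3432,.022,-94.3 .429,.3432,.052,-94.3; echo; python3 plan.py  .429,.3432,.17,-94.3 .429,.3432,.285,-94.3 .5915,.151,.285,-83.1 .5915,.151,.179,-83.1
```

```text
[-0.913, 0.461, 0.283] 0.062 -> [0.514, 0.2155, 0.2426, -88.65]
[-0.864, 0.547, 0.284] 0.063 -> [0.429, 0.3431, 0.2, -94.32]
[-0.0, -0.0, 0.933] -0.0 -> [0.429, 0.3431, 0.06, -94.32]
[-0.0, -0.0, 0.253] -0.0 -> [0.429, 0.3431, 0.022, -94.32]
[-0.0, -0.0, -0.2] -0.0 -> [0.429, 0.3431, 0.052, -94.32]

[-0.0, -0.0, -0.786] -0.0 -> [0.429, 0.3431, 0.17, -94.32]
[-0.0, -0.0, -0.767] -0.0 -> [0.429, 0.3431, 0.285, -94.32]
[0.598, -0.589, -0.0] -0.062 -> [0.5103, 0.247, 0.285, -88.74]
[0.652, -0.527, -0.0] -0.063 -> [0.5915, 0.151, 0.285, -83.07]
[0.0, -0.0, 0.707] 0.0 -> [0.5915, 0.151, 0.179, -83.07]
```

send_rows(
  moves=[
    {"slide": [-0.23,0.12,0],"turn": 0.02,"gripper": 1},
    {"slide": [-0.46,0.23,0],"turn": 0.04,"gripper": 1},
    {"slide": [-0.69,0.35,0],"turn": 0.062,"gripper": 1},
    {"slide": [-0.913,0.461,0],"turn": 0.062,"gripper": 1},
    {"slide": [-0.913,0.461,0],"turn": 0.062,"gripper": 1},
  ],
)

```text
time_s: 38.63
tcp_pos: [0.511, 0.2192, 0.2836]
eef_rot: [179.9, 0.0, -88.5]
contact_force: [0.9, -0.2, -0.4]
gripper_width: 0.0874
gripper_force: 0.0
```

send_rows(
  moves=[
    {"slide": [-0.18,0.11,0.11],"turn": 0.02,"gripper": 1},
    {"slide": [-0.36,0.23,0.23],"turn": 0.04,"gripper": 1},
    {"slide": [-0.55,0.35,0.35],"turn": 0.063,"gripper": 1},
    {"slide": [-0.72,0.46,0.46],"turn": 0.063,"gripper": 1},
    {"slide": [-0.864,0.547,0.567],"turn": 0.063,"gripper": 1},
  ],
)

```text
time_s: 39.05
tcp_pos: [0.4271, 0.3439, 0.1977]
eef_rot: [179.9, -0.1, -94.3]
contact_force: [0.0, -0.2, -0.1]
gripper_width: 0.0878
gripper_force: 0.0
```

send_rows(
  moves=[
    {"slide": [0,0,0.2],"turn": 0,"gripper": 1},
    {"slide": [0,0,0.4],"turn": 0,"gripper": 1},
    {"slide": [0,0,0.6],"turn": 0,"gripper": 1},
    {"slide": [0,0,0.8],"turn": 0,"gripper": 1},
    {"slide": [0,0,0.933],"turn": 0,"gripper": 1},
  ],
)

```text
time_s: 39.47
tcp_pos: [0.4274, 0.3413, 0.0559]
eef_rot: [179.9, -0.2, -94.3]
contact_force: [0.1, -0.3, 0.6]
gripper_width: 0.0875
gripper_force: 0.0
```

send_rows(
  moves=[
    {"slide": [0,0,0.13],"turn": 0,"gripper": 1},
    {"slide": [0,0,0.253],"turn": 0,"gripper": 1},
    {"slide": [0,0,0.253],"turn": 0,"gripper": 1},
    {"slide": [0,0,0.253],"turn": 0,"gripper": 0.5},
    {"slide": [0,0,0.253],"turn": 0,"gripper": 0.5},
  ],
)

```text
time_s: 39.88
tcp_pos: [0.4291, 0.3432, 0.0221]
eef_rot: [-180.0, -0.0, -94.3]
contact_force: [0.8, 0.2, 0.3]
gripper_width: 0.079
gripper_force: 0.0
```

send_rows(
  moves=[
    {"slide": [0,0,0],"turn": 0,"gripper": 0.5},
    {"slide": [0,0,0],"turn": 0,"gripper": 0.5},
    {"slide": [0,0,0],"turn": 0,"gripper": 0.5},
    {"slide": [0,0,0],"turn": 0,"gripper": 0.5},
    {"slide": [0,0,0],"turn": 0,"gripper": 0.5},
  ],
)

```text
time_s: 40.3
tcp_pos: [0.4292, 0.3436, 0.0227]
eef_rot: [-179.9, 0.1, -94.3]
contact_force: [-1.7, -0.7, 6.6]
gripper_width: 0.0596
gripper_force: 30.0
```

send_rows(
  moves=[
    {"slide": [0,0,-0.05],"turn": 0,"gripper": 0.5},
    {"slide": [0,0,-0.1],"turn": 0,"gripper": 0.5},
    {"slide": [0,0,-0.15],"turn": 0,"gripper": 0.5},
    {"slide": [0,0,-0.2],"turn": 0,"gripper": 0.5},
    {"slide": [0,0,-0.2],"turn": 0,"gripper": 0.5},
  ],
)

```text
time_s: 40.72
tcp_pos: [0.4295, 0.344, 0.0537]
eef_rot: [-179.9, 0.1, -94.3]
contact_force: [-0.8, 0.5, -1.8]
gripper_width: 0.0598
gripper_force: 30.0
```

send_rows(
  moves=[
    {"slide": [0,0,-0.19],"turn": 0,"gripper": 0.5},
    {"slide": [0,0,-0.39],"turn": 0,"gripper": 0.5},
    {"slide": [0,0,-0.58],"turn": 0,"gripper": 0.5},
    {"slide": [0,0,-0.786],"turn": 0,"gripper": 0.5},
    {"slide": [0,0,-0.786],"turn": 0,"gripper": 0.5},
  ],
)

```text
time_s: 41.13
tcp_pos: [0.4312, 0.3455, 0.1761]
eef_rot: [-179.7, 0.4, -94.3]
contact_force: [0.1, 1.1, -2.0]
gripper_width: 0.0598
gripper_force: 30.0
```

send_rows(
  moves=[
    {"slide": [0,0,-0.19],"turn": 0,"gripper": 0.5},
    {"slide": [0,0,-0.39],"turn": 0,"gripper": 0.5},
    {"slide": [0,0,-0.58],"turn": 0,"gripper": 0.5},
    {"slide": [0,0,-0.767],"turn": 0,"gripper": 0.5},
    {"slide": [0,0,-0.767],"turn": 0,"gripper": 0.5},
  ],
)

```text
time_s: 41.55
tcp_pos: [0.4308, 0.3447, 0.2907]
eef_rot: [-179.7, 0.4, -94.3]
contact_force: [0.6, 0.3, -1.1]
gripper_width: 0.0603
gripper_force: 30.0
```

send_rows(
  moves=[
    {"slide": [0.12,-0.12,0],"turn": -0.012,"gripper": 0.5},
    {"slide": [0.24,-0.24,0],"turn": -0.025,"gripper": 0.5},
    {"slide": [0.36,-0.35,0],"turn": -0.037,"gripper": 0.5},
    {"slide": [0.48,-0.47,0],"turn": -0.05,"gripper": 0.5},
    {"slide": [0.598,-0.589,0],"turn": -0.062,"gripper": 0.5},
  ],
)

```text
time_s: 41.97
tcp_pos: [0.5105, 0.246, 0.284]
eef_rot: [180.0, 0.0, -88.7]
contact_force: [0.2, 0.2, -2.2]
gripper_width: 0.0598
gripper_force: 30.0
```

send_rows(
  moves=[
    {"slide": [0.16,-0.13,0],"turn": -0.02,"gripper": 0.5},
    {"slide": [0.32,-0.26,0],"turn": -0.04,"gripper": 0.5},
    {"slide": [0.49,-0.39,0],"turn": -0.06,"gripper": 0.5},
    {"slide": [0.652,-0.527,0],"turn": -0.063,"gripper": 0.5},
    {"slide": [0.652,-0.527,0],"turn": -0.063,"gripper": 0.5},
  ],
)

```text
time_s: 42.38
tcp_pos: [0.5936, 0.1472, 0.2832]
eef_rot: [179.9, -0.1, -83.2]
contact_force: [0.1, 0.8, -1.8]
gripper_width: 0.0602
gripper_force: 30.0
```

send_rows(
  moves=[
    {"slide": [0,0,0],"turn": 0,"gripper": 0.5},
    {"slide": [0,0,0],"turn": 0,"gripper": 0.5},
    {"slide": [0,0,0.1],"turn": 0,"gripper": 0.5},
    {"slide": [0,0,0.2],"turn": 0,"gripper": 0.5},
    {"slide": [0,0,0.3],"turn": 0,"gripper": 0.5},
  ],
)

```text
time_s: 42.8
tcp_pos: [0.5907, 0.152, 0.2393]
eef_rot: [-180.0, 0.0, -83.0]
contact_force: [0.4, -0.5, -2.1]
gripper_width: 0.06
gripper_force: 30.0
```

send_rows(
  moves=[
    {"slide": [0,0,0.12],"turn": 0,"gripper": 0.5},
    {"slide": [0,0,0.25],"turn": 0,"gripper": 0.5},
    {"slide": [0,0,0.35],"turn": 0,"gripper": 0.5},
    {"slide": [0,0,0.407],"turn": 0,"gripper": 0.5},
    {"slide": [0,0,0.407],"turn": 0,"gripper": 0.5},
  ],
)

```text
time_s: 43.22
tcp_pos: [0.5904, 0.1516, 0.1776]
eef_rot: [179.9, -0.0, -83.0]
contact_force: [-0.5, -0.2, -1.9]
gripper_width: 0.0597
gripper_force: 30.0
```

send_rows(
  moves=[
    {"slide": [0,0,0],"turn": 0,"gripper": 0.5},
    {"slide": [0,0,0],"turn": 0,"gripper": 0.9},
    {"slide": [0,0,0],"turn": 0,"gripper": 0.9},
    {"slide": [0,0,0],"turn": 0,"gripper": 0.9},
    {"slide": [0,0,0],"turn": 0,"gripper": 0.9},
  ],
)

```text
time_s: 43.63
tcp_pos: [0.5917, 0.1511, 0.1793]
eef_rot: [-179.9, 0.0, -83.1]
contact_force: [-0.3, 0.0, -0.5]
gripper_width: 0.0773
gripper_force: 0.0
```

send_rows(
  moves=[
    {"slide": [0,0,0],"turn": 0,"gripper": 0.9},
    {"slide": [0,0,-0.17],"turn": 0,"gripper": 1},
    {"slide": [0,0,-0.35],"turn": 0,"gripper": 1},
    {"slide": [0,0,-0.52],"turn": 0,"gripper": 1},
    {"slide": [0,0,-0.707],"turn": 0,"gripper": 1},
  ],
)

```text
time_s: 44.05
tcp_pos: [0.5911, 0.1507, 0.2856]
eef_rot: [180.0, -0.0, -83.1]
contact_force: [0.7, 0.1, 0.0]
gripper_width: 0.0875
gripper_force: 0.0
```

```bash
python3 chk.py
echo '[0.5915,0.151,0.285,-83.07]'>cmd.json
python3 plan.py .5472,-.2556,.345,-83.07 .5472,-.2556,.105,-83.07 .549,-.2557,.032,-83.07
```

```text
scene [0.626 0.022 0.214] rail [ 0.017 -0.004] 0.82
scene [0.618 0.087 0.213] rail [0.017 0.06 ] 0.81
scene [ 0.633 -0.047  0.215] rail [ 0.016 -0.074] 0.8
scene [ 0.643 -0.101  0.217] rail [ 0.02  -0.129] 0.8
scene [0.612 0.152 0.216] rail [0.019 0.126] 0.67
side [0.567 0.085 0.214] rail [-0.033  0.065] 0.82
side [0.578 0.029 0.206] rail [-0.029  0.007] 0.59
side [0.566 0.149 0.21 ] rail [-0.027  0.128] 0.56
side [ 0.585 -0.04   0.194] rail [-0.031 -0.061] 0.52
side [ 0.593 -0.101  0.183] rail [-0.031 -0.123] 0.46
[0.885, 0.207, -0.133] -0.0 -> [0.5767, 0.0155, 0.305, -83.07]
[0.885, 0.207, -0.134] -0.0 -> [0.5619, -0.1201, 0.325, -83.07]
[0.885, 0.206, -0.133] -0.0 -> [0.5472, -0.2556, 0.345, -83.07]
[0.0, 0.0, 0.8] -0.0 -> [0.5472, -0.2556, 0.225, -83.07]
[0.0, 0.0, 0.8] -0.0 -> [0.5472, -0.2556, 0.105, -83.07]
[0.002, -0.012, 0.487] -0.0 -> [0.5491, -0.2556, 0.032, -83.07]
```

All five hang in place. I go back over the gauge.

send_rows(
  moves=[
    {"slide": [0.1,0.02,-0.133],"turn": 0,"gripper": 1},
    {"slide": [0.3,0.07,-0.133],"turn": 0,"gripper": 1},
    {"slide": [0.5,0.12,-0.133],"turn": 0,"gripper": 1},
    {"slide": [0.7,0.16,-0.133],"turn": 0,"gripper": 1},
    {"slide": [0.885,0.207,-0.133],"turn": 0,"gripper": 1},
  ],
)

```text
time_s: 44.67
tcp_pos: [0.5757, 0.014, 0.3033]
eef_rot: [179.9, -0.0, -83.1]
contact_force: [1.0, 0.1, -0.1]
gripper_width: 0.0876
gripper_force: 0.0
```

send_rows(
  moves=[
    {"slide": [0.18,0.04,-0.03],"turn": 0,"gripper": 1},
    {"slide": [0.36,0.08,-0.06],"turn": 0,"gripper": 1},
    {"slide": [0.54,0.12,-0.09],"turn": 0,"gripper": 1},
    {"slide": [0.72,0.16,-0.12],"turn": 0,"gripper": 1},
    {"slide": [0.885,0.207,-0.134],"turn": 0,"gripper": 1},
  ],
)

```text
time_s: 45.08
tcp_pos: [0.5612, -0.1216, 0.3239]
eef_rot: [179.9, 0.0, -83.1]
contact_force: [0.2, -0.0, 0.3]
gripper_width: 0.0877
gripper_force: 0.0
```

send_rows(
  moves=[
    {"slide": [0.2,0.05,-0.03],"turn": 0,"gripper": 1},
    {"slide": [0.45,0.1,-0.07],"turn": 0,"gripper": 1},
    {"slide": [0.67,0.15,-0.1],"turn": 0,"gripper": 1},
    {"slide": [0.885,0.206,-0.133],"turn": 0,"gripper": 1},
    {"slide": [0.885,0.206,-0.133],"turn": 0,"gripper": 1},
  ],
)

```text
time_s: 45.5
tcp_pos: [0.5459, -0.2602, 0.3438]
eef_rot: [179.9, -0.0, -83.3]
contact_force: [0.6, 1.1, -0.7]
gripper_width: 0.0875
gripper_force: 0.0
```

send_rows(
  moves=[
    {"slide": [0,0,0.2],"turn": 0,"gripper": 0.7},
    {"slide": [0,0,0.4],"turn": 0,"gripper": 0.7},
    {"slide": [0,0,0.6],"turn": 0,"gripper": 0.7},
    {"slide": [0,0,0.8],"turn": 0,"gripper": 0.7},
    {"slide": [0,0,0.8],"turn": 0,"gripper": 0.7},
  ],
)

```text
time_s: 45.92
tcp_pos: [0.5431, -0.2543, 0.2171]
eef_rot: [179.4, 0.3, -83.1]
contact_force: [-1.5, 0.9, -2.2]
gripper_width: 0.0627
gripper_force: 0.0
```

send_rows(
  moves=[
    {"slide": [0,0,0.2],"turn": 0,"gripper": 0.7},
    {"slide": [0,0,0.4],"turn": 0,"gripper": 0.7},
    {"slide": [0,0,0.6],"turn": 0,"gripper": 0.7},
    {"slide": [0,0,0.8],"turn": 0,"gripper": 0.7},
    {"slide": [0,0,0.8],"turn": 0,"gripper": 0.7},
  ],
)

```text
time_s: 46.33
tcp_pos: [0.5438, -0.2547, 0.0996]
eef_rot: [179.5, 0.2, -83.1]
contact_force: [-2.0, 0.4, -1.2]
gripper_width: 0.0615
gripper_force: 0.0
```

```bash
python3 - <<'E'
from h import *
s=get_state(); print(s['time_s'],s['tcp_pos'])
w=cap('wrist'); c=cap('scene'); d=cap('side')
p=np.load('rail.npy'); print(proj(w,RW(p,(-.0913,-.272,.045))))
x=np.vstack([np.hstack([c['img'][160:330,150:390],d['img'][110:280,150:390]]),np.hstack([w['img'][60:260,20:500]])])[:,:,::-1]
cv2.imwrite('pics/c8.png',cv2.resize(x,None,fx=1.6,fy=1.6))
E
```

```text
46.3333 [ 0.54381664 -0.25466527  0.09963586]
[[253.9967063  210.66592435]]
```

View pics/c8.png

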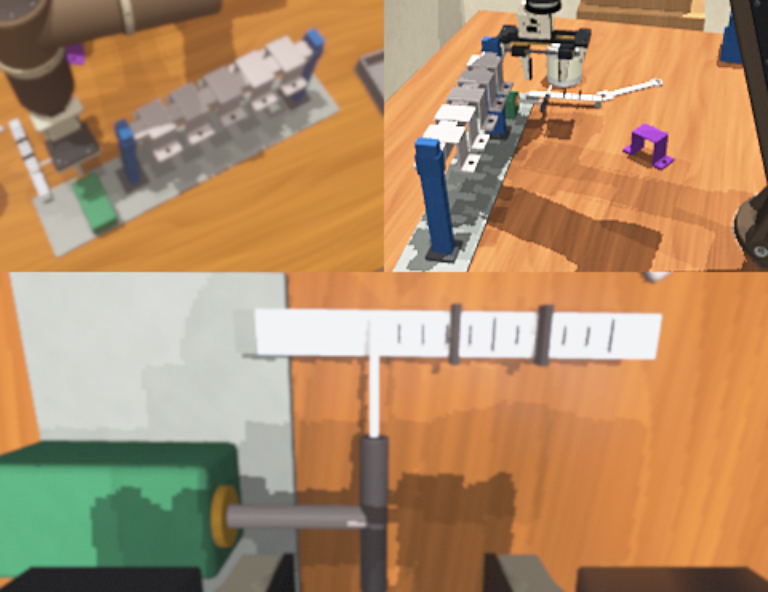

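All five saddles (top-left) hang upright, square and apart. The gauge is home, with the pointer at (374,340) and the far mark at (543,335). I grip and pull to the far mark.

send_rows(
  moves=[
    {"slide": [0.002,-0.012,0.16],"turn": 0,"gripper": 0.7},
    {"slide": [0.002,-0.012,0.33],"turn": 0,"gripper": 0.7},
    {"slide": [0.002,-0.012,0.487],"turn": 0,"gripper": 0.7},
    {"slide": [0.002,-0.012,0.487],"turn": 0,"gripper": 0.7},
    {"slide": [0.002,-0.012,0.487],"turn": 0,"gripper": 0.7},
  ],
  newtons=40,
)

```text
time_s: 46.9
tcp_pos: [0.5498, -0.256, 0.0331]
eef_rot: [-180.0, -0.0, -83.0]
contact_force: [0.7, 0.7, 0.6]
gripper_width: 0.0617
gripper_force: 0.0
```

send_rows(
  moves=[
    {"slide": [0,0,0],"turn": 0,"gripper": 0},
    {"slide": [0,0,0],"turn": 0,"gripper": 0},
    {"slide": [0,0,0],"turn": 0,"gripper": 0},
    {"slide": [0,0,0],"turn": 0,"gripper": 0},
    {"slide": [0,0,0],"turn": 0,"gripper": 0},
  ],
)

```text
time_s: 47.32
tcp_pos: [0.5494, -0.2558, 0.0324]
eef_rot: [-179.9, -0.0, -83.1]
contact_force: [-0.0, 0.1, 0.2]
gripper_width: 0.0339
gripper_force: 0.0
```

send_rows(
  moves=[
    {"slide": [0,0,0],"turn": 0,"gripper": 0},
    {"slide": [0,0,0],"turn": 0,"gripper": 0},
    {"slide": [0,0,0],"turn": 0,"gripper": 0},
    {"slide": [0,0,0],"turn": 0,"gripper": 0},
    {"slide": [0,0,0],"turn": 0,"gripper": 0},
  ],
)

```text
time_s: 47.73
tcp_pos: [0.5498, -0.2556, 0.0316]
eef_rot: [-179.9, -0.0, -83.1]
contact_force: [3.5, 1.2, -1.2]
gripper_width: 0.0107
gripper_force: 40.0
```

send_rows(
  moves=[
    {"slide": [0,0.1,0],"turn": 0,"gripper": 0},
    {"slide": [0,0.2,0],"turn": 0,"gripper": 0},
    {"slide": [0,0.3,0],"turn": 0,"gripper": 0},
    {"slide": [0,0.4,0],"turn": 0,"gripper": 0},
    {"slide": [0,0.465,0],"turn": 0,"gripper": 0},
  ],
)

```text
time_s: 48.15
tcp_pos: [0.4816, -0.2632, 0.0317]
eef_rot: [-179.7, 0.0, -83.1]
contact_force: [11.6, 9.4, -8.4]
gripper_width: 0.0109
gripper_force: 40.0
```

send_rows(
  moves=[
    {"slide": [0,0,0],"turn": 0,"gripper": 0},
    {"slide": [0,0,0],"turn": 0,"gripper": 0},
    {"slide": [0,0,0],"turn": 0,"gripper": 0},
    {"slide": [0,0,0],"turn": 0,"gripper": 0},
    {"slide": [0,0,0],"turn": 0,"gripper": 0},
  ],
)

```text
time_s: 48.57
tcp_pos: [0.4825, -0.2631, 0.0316]
eef_rot: [-179.7, 0.0, -83.1]
contact_force: [8.8, 9.0, -5.9]
gripper_width: 0.0106
gripper_force: 40.0
```

```bash
python3 - <<'E'
from h import *
c=ptr(f='w9.png')
g=cv2.cvtColor(c['img'],cv2.COLOR_RGB2GRAY).astype(int)
for r in (80,82,100,150,180): print(r,g[r,250:285])
E
```

```text
48.5667 [ 0.4825058  -0.26306333  0.03164615] 0.01062333225786283 [ 8.84161463  8.97992944 -5.87724071]
80 [143 143 143 142 141 140 139 140 137 138 136 137 138 137 135 124 102  90
  87  85  88  93 111 127 137 138 139 140 139 140 143 144 147 148 149]
82 [142 142 140 140 139 139 137 136 137 136 136 137 137 138 137 122 101  86
  86  88  87  94 107 117 121 121 122 122 122 124 127 131 138 139 142]
100 [199 230 233 232 232 228 214 194 187 187 191 205 222 231 232 231 232 231
 217 160 101 131 203 231 233 231 231 231 231 231 231 231 231 231 231]
150 [112 108 103  96  99 111 127 138 139 139 164 209 228 232 231 231 232 226
 194 148 131 133 132 130 124 124 123 122 120 126 128 134 136 137 136]
180 [112  98  84  79  89 108 117 119 117 123 163 213 229 231 231 231 228 206
 160 127 117 120 118 119 116 117 117 119 119 121 122 120 122 120 119]
```

View pics/w9.png

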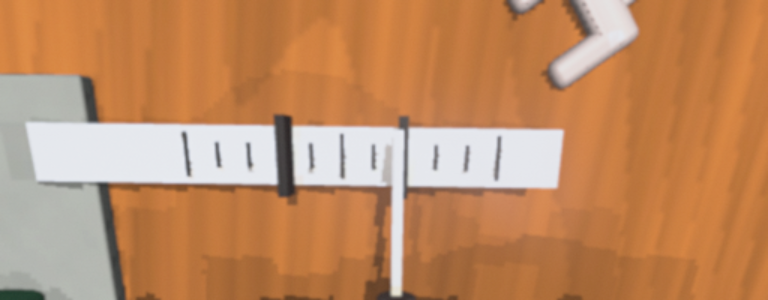

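The pointer (398,200) stands about 2 mm short of the far mark (403,155). I nudge it and hold.

send_rows(
  moves=[
    {"slide": [0,0.012,0],"turn": 0,"gripper": 0},
    {"slide": [0,0.012,0],"turn": 0,"gripper": 0},
    {"slide": [0,0.012,0],"turn": 0,"gripper": 0},
    {"slide": [0,0.012,0],"turn": 0,"gripper": 0},
    {"slide": [0,0.012,0],"turn": 0,"gripper": 0},
  ],
)

```text
time_s: 49.03
tcp_pos: [0.4808, -0.2633, 0.0317]
eef_rot: [-179.7, -0.0, -83.0]
contact_force: [9.3, 8.6, -4.2]
gripper_width: 0.0103
gripper_force: 40.0
```

send_rows(
  moves=[
    {"slide": [0,0,0],"turn": 0,"gripper": 0},
    {"slide": [0,0,0],"turn": 0,"gripper": 0},
    {"slide": [0,0,0],"turn": 0,"gripper": 0},
    {"slide": [0,0,0],"turn": 0,"gripper": 0},
    {"slide": [0,0,0],"turn": 0,"gripper": 0},
  ],
)

```text
time_s: 49.45
tcp_pos: [0.4808, -0.2632, 0.0317]
eef_rot: [-179.7, -0.0, -83.0]
contact_force: [9.3, 9.5, -5.2]
gripper_width: 0.0111
gripper_force: 40.0
```

send_rows(
  moves=[
    {"slide": [0,0,0],"turn": 0,"gripper": 0},
    {"slide": [0,0,0],"turn": 0,"gripper": 0},
    {"slide": [0,0,0],"turn": 0,"gripper": 0},
    {"slide": [0,0,0],"turn": 0,"gripper": 0},
    {"slide": [0,0,0],"turn": 0,"gripper": 0},
  ],
)

```text
time_s: 49.87
tcp_pos: [0.4808, -0.2633, 0.0317]
eef_rot: [-179.7, -0.0, -83.0]
contact_force: [8.7, 9.0, -5.5]
gripper_width: 0.0107
gripper_force: 40.0
```

send_rows(
  moves=[
    {"slide": [0,0,0],"turn": 0,"gripper": 0},
    {"slide": [0,0,0],"turn": 0,"gripper": 0},
    {"slide": [0,0,0],"turn": 0,"gripper": 0},
    {"slide": [0,0,0],"turn": 0,"gripper": 0},
    {"slide": [0,0,0],"turn": 0,"gripper": 0},
  ],
)

```text
time_s: 50.28
tcp_pos: [0.4809, -0.2633, 0.0317]
eef_rot: [-179.7, -0.0, -83.0]
contact_force: [8.9, 7.9, -5.5]
gripper_width: 0.0108
gripper_force: 40.0
```

send_rows(
  moves=[
    {"slide": [0,0,0],"turn": 0,"gripper": 0},
    {"slide": [0,0,0],"turn": 0,"gripper": 0},
    {"slide": [0,0,0],"turn": 0,"gripper": 0},
    {"slide": [0,0,0],"turn": 0,"gripper": 0},
    {"slide": [0,0,0],"turn": 0,"gripper": 0},
  ],
)

```text
time_s: 50.7
tcp_pos: [0.4809, -0.2632, 0.0317]
eef_rot: [-179.7, -0.0, -83.0]
contact_force: [8.6, 9.0, -4.4]
gripper_width: 0.0109
gripper_force: 40.0
```

send_rows(
  moves=[
    {"slide": [0,0,0],"turn": 0,"gripper": 0},
    {"slide": [0,0,0],"turn": 0,"gripper": 0},
    {"slide": [0,0,0],"turn": 0,"gripper": 0},
    {"slide": [0,0,0],"turn": 0,"gripper": 0},
    {"slide": [0,0,0],"turn": 0,"gripper": 0},
  ],
)

```text
time_s: 51.12
tcp_pos: [0.4808, -0.2632, 0.0317]
eef_rot: [-179.7, -0.0, -83.0]
contact_force: [9.6, 7.8, -5.7]
gripper_width: 0.0105
gripper_force: 40.0
```

send_rows(
  moves=[
    {"slide": [0,0,0],"turn": 0,"gripper": 0},
    {"slide": [0,0,0],"turn": 0,"gripper": 0},
    {"slide": [0,0,0],"turn": 0,"gripper": 0},
    {"slide": [0,0,0],"turn": 0,"gripper": 0},
    {"slide": [0,0,0],"turn": 0,"gripper": 0},
  ],
)

```text
time_s: 51.53
tcp_pos: [0.4808, -0.2632, 0.0317]
eef_rot: [-179.7, -0.0, -83.0]
contact_force: [9.2, 8.3, -5.9]
gripper_width: 0.011
gripper_force: 40.0
```

send_rows(
  moves=[
    {"slide": [0,0,0],"turn": 0,"gripper": 0},
    {"slide": [0,0,0],"turn": 0,"gripper": 0},
    {"slide": [0,0,0],"turn": 0,"gripper": 0},
    {"slide": [0,0,0],"turn": 0,"gripper": 0},
    {"slide": [0,0,0],"turn": 0,"gripper": 0},
  ],
)

```text
time_s: 51.95
tcp_pos: [0.4809, -0.2633, 0.0317]
eef_rot: [-179.7, -0.0, -83.0]
contact_force: [8.6, 9.1, -5.5]
gripper_width: 0.0107
gripper_force: 40.0
```

send_rows(
  moves=[
    {"slide": [0,0,0],"turn": 0,"gripper": 0},
    {"slide": [0,0,0],"turn": 0,"gripper": 0},
    {"slide": [0,0,0],"turn": 0,"gripper": 0},
    {"slide": [0,0,0],"turn": 0,"gripper": 0},
    {"slide": [0,0,0],"turn": 0,"gripper": 0},
  ],
)

```text
time_s: 52.37
tcp_pos: [0.4809, -0.2632, 0.0317]
eef_rot: [-179.7, -0.0, -83.0]
contact_force: [9.3, 8.6, -5.5]
gripper_width: 0.0105
gripper_force: 40.0
```

```bash
python3 - <<'E'
from h import *
c=ptr()
g=cv2.cvtColor(c['img'],cv2.COLOR_RGB2GRAY).astype(int)
for r in (80,130,150): print(r,g[r,255:280])
E
python3 chk.py
```

```text
52.3667 [ 0.48085237 -0.26324893  0.03167004] 0.010497081209971866 [ 9.31013739  8.58702144 -5.48029645]
80 [138 137 138 137 139 137 127 106  87  81  85  86  92 111 129 137 137 137
 136 138 141 140 143 146 148]
130 [101 102 103 101 102 132 186 224 231 232 231 233 229 202 159 137 136 133
 128 127 124 120 120 121 127]
150 [107 125 135 138 135 163 210 229 232 231 232 232 227 196 152 136 136 134
 128 122 121 121 121 122 125]
scene [0.63  0.019 0.212] rail [ 0.021 -0.009] 0.91
scene [0.631 0.066 0.212] rail [0.027 0.038] 0.88
scene [ 0.643 -0.097  0.216] rail [ 0.02  -0.125] 0.72
scene [ 0.633 -0.046  0.214] rail [ 0.016 -0.073] 0.71
scene [0.612 0.148 0.216] rail [0.019 0.122] 0.66
side [0.562 0.15  0.209] rail [-0.03  0.13] 0.93
side [0.579 0.065 0.214] rail [-0.024  0.043] 0.84
side [ 0.582 -0.038  0.212] rail [-0.034 -0.059] 0.75
side [ 0.597 -0.102  0.206] rail [-0.026 -0.124] 0.7
side [0.58  0.023 0.218] rail [-0.028  0.001] 0.6
```

The pointer is on the mark, but saddle 4 was knocked sideways on the bar (rail y 0.063 to about 0.04), close to saddle 3. I let the gauge home, measure, mend that, and repeat the pull.

send_rows(
  moves=[
    {"slide": [0,-0.1,0],"turn": 0,"gripper": 0},
    {"slide": [0,-0.2,0],"turn": 0,"gripper": 0},
    {"slide": [0,-0.3,0],"turn": 0,"gripper": 0},
    {"slide": [0,-0.4,0],"turn": 0,"gripper": 0},
    {"slide": [0,-0.46,0],"turn": 0,"gripper": 0},
  ],
)

```text
time_s: 53.03
tcp_pos: [0.5483, -0.2558, 0.0316]
eef_rot: [-179.9, -0.0, -83.0]
contact_force: [1.6, 1.0, 1.3]
gripper_width: 0.0105
gripper_force: 40.0
```

send_rows(
  moves=[
    {"slide": [0,0,0],"turn": 0,"gripper": 0},
    {"slide": [0,0,0],"turn": 0,"gripper": 0.6},
    {"slide": [0,0,0],"turn": 0,"gripper": 0.6},
    {"slide": [0,0,0],"turn": 0,"gripper": 0.6},
    {"slide": [0,0,0],"turn": 0,"gripper": 0.6},
  ],
)

```text
time_s: 53.45
tcp_pos: [0.545, -0.2561, 0.0314]
eef_rot: [179.9, 0.0, -83.1]
contact_force: [-0.2, 0.4, -0.6]
gripper_width: 0.032
gripper_force: 0.0
```

send_rows(
  moves=[
    {"slide": [0,0,0],"turn": 0,"gripper": 0.7},
    {"slide": [0,0,0],"turn": 0,"gripper": 0.7},
    {"slide": [0,0,-0.15],"turn": 0,"gripper": 0.7},
    {"slide": [0,0,-0.35],"turn": 0,"gripper": 0.7},
    {"slide": [0,0,-0.5],"turn": 0,"gripper": 0.7},
  ],
)

```text
time_s: 53.87
tcp_pos: [0.5461, -0.2562, 0.1079]
eef_rot: [180.0, -0.0, -83.1]
contact_force: [0.9, -0.7, 0.1]
gripper_width: 0.0606
gripper_force: 0.0
```

send_rows(
  moves=[
    {"slide": [0,0,-0.2],"turn": 0,"gripper": 1},
    {"slide": [0,0,-0.45],"turn": 0,"gripper": 1},
    {"slide": [0,0,-0.7],"turn": 0,"gripper": 1},
    {"slide": [0,0,-0.9],"turn": 0,"gripper": 1},
    {"slide": [0,0,-1],"turn": 0,"gripper": 1},
  ],
)

```text
time_s: 54.28
tcp_pos: [0.5473, -0.2567, 0.2616]
eef_rot: [-179.7, -0.1, -83.1]
contact_force: [0.7, -0.6, 0.5]
gripper_width: 0.0862
gripper_force: 0.0
```

send_rows(
  moves=[
    {"slide": [0,0,-0.2],"turn": 0,"gripper": 1},
    {"slide": [0,0,-0.4],"turn": 0,"gripper": 1},
    {"slide": [0,0,-0.58],"turn": 0,"gripper": 1},
    {"slide": [0,0,-0.58],"turn": 0,"gripper": 1},
    {"slide": [0,0,-0.58],"turn": 0,"gripper": 1},
  ],
)

```text
time_s: 54.7
tcp_pos: [0.5466, -0.2562, 0.3454]
eef_rot: [-179.8, -0.0, -83.1]
contact_force: [0.1, 0.1, -1.0]
gripper_width: 0.0876
gripper_force: 0.0
```

```bash
python3 - <<'E'
from h import *
s=get_state(); print(s['time_s'],s['tcp_pos'])
w=cap('wrist'); c=cap('scene','sc10.png'); d=cap('side','sd10.png')
x=np.hstack([cv2.resize(c['img'][165:270,210:355],(435,315)),cv2.resize(d['img'][130:245,170:270],(300,345))[:315]])[:,:,::-1]
cv2.imwrite('pics/c10.png',x)
E
python3 chk.py
```

```text
54.7 [ 0.5466352  -0.25617278  0.34535639]
scene [0.627 0.018 0.211] rail [ 0.017 -0.009] 0.75
scene [0.63  0.061 0.213] rail [0.026 0.033] 0.71
scene [ 0.632 -0.046  0.215] rail [ 0.015 -0.073] 0.63
scene [ 0.643 -0.1    0.217] rail [ 0.019 -0.128] 0.62
scene [0.609 0.15  0.217] rail [0.016 0.124] 0.58
side [0.564 0.15  0.21 ] rail [-0.029  0.129] 0.95
side [0.582 0.064 0.208] rail [-0.021  0.041] 0.93
side [ 0.581 -0.038  0.21 ] rail [-0.035 -0.06 ] 0.61
side [0.579 0.02  0.217] rail [-0.03  -0.001] 0.6
side [ 0.596 -0.101  0.205] rail [-0.028 -0.124] 0.54
```

View pics/c10.png

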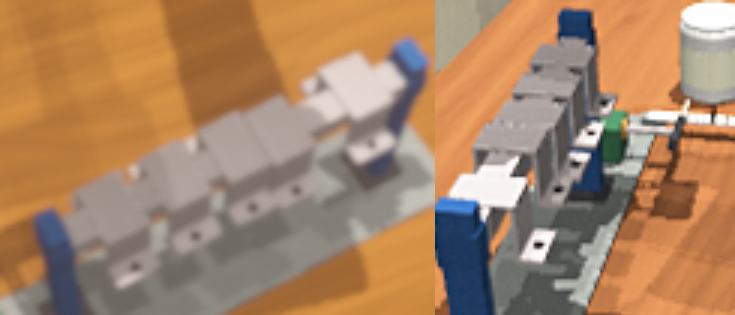

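Saddle 4 (scene half, (278,130)) has slid against saddle 3 (235,145), and all still stand astride. I regrasp saddle 4 and shift it about 22 mm back.

```bash
echo '[0.5466,-0.2559,0.344,-83.07]'>cmd.json; python3 plan.py .611,.0657,.30,-83.07 .611,.0657,.176,-83.07 .611,.0657,.192,-83.07 .5995,.089,.192,-83.07 .5995,.089,.178,-83.07
```

```text
[-1.038, -0.342, 0.147] -0.0 -> [0.5787, -0.0951, 0.3219, -83.07]
[-1.039, -0.343, 0.146] -0.0 -> [0.611, 0.0658, 0.3, -83.07]
[0.0, 0.0, 0.827] -0.0 -> [0.611, 0.0658, 0.176, -83.07]
[0.0, 0.0, -0.107] -0.0 -> [0.611, 0.0658, 0.192, -83.07]
[-0.163, 0.057, 0.0] -0.0 -> [0.5996, 0.089, 0.192, -83.07]
[0.0, 0.0, 0.094] -0.0 -> [0.5996, 0.089, 0.178, -83.07]
```

send_rows(
  moves=[
    {"slide": [-0.14,-0.05,0.02],"turn": 0,"gripper": 1},
    {"slide": [-0.28,-0.1,0.04],"turn": 0,"gripper": 1},
    {"slide": [-0.42,-0.14,0.06],"turn": 0,"gripper": 1},
    {"slide": [-0.56,-0.19,0.08],"turn": 0,"gripper": 1},
    {"slide": [-0.7,-0.23,0.1],"turn": 0,"gripper": 1},
  ],
)

```text
time_s: 55.47
tcp_pos: [0.5681, -0.1467, 0.3279]
eef_rot: [180.0, 0.0, -83.1]
contact_force: [0.6, 0.8, 0.6]
gripper_width: 0.0876
gripper_force: 0.0
```

send_rows(
  moves=[
    {"slide": [-0.14,-0.05,0.02],"turn": 0,"gripper": 1},
    {"slide": [-0.28,-0.1,0.04],"turn": 0,"gripper": 1},
    {"slide": [-0.42,-0.14,0.06],"turn": 0,"gripper": 1},
    {"slide": [-0.56,-0.19,0.08],"turn": 0,"gripper": 1},
    {"slide": [-0.7,-0.23,0.1],"turn": 0,"gripper": 1},
  ],
)

```text
time_s: 55.88
tcp_pos: [0.5896, -0.0381, 0.313]
eef_rot: [180.0, -0.0, -83.1]
contact_force: [0.3, -0.0, -0.1]
gripper_width: 0.0877
gripper_force: 0.0
```

send_rows(
  moves=[
    {"slide": [-0.17,-0.06,0.02],"turn": 0,"gripper": 1},
    {"slide": [-0.34,-0.11,0.05],"turn": 0,"gripper": 1},
    {"slide": [-0.677,-0.225,0.093],"turn": 0,"gripper": 1},
    {"slide": [-0.677,-0.225,0.093],"turn": 0,"gripper": 1},
    {"slide": [-0.677,-0.225,0.093],"turn": 0,"gripper": 1},
  ],
)

```text
time_s: 56.3
tcp_pos: [0.6109, 0.0686, 0.2979]
eef_rot: [179.9, -0.0, -82.9]
contact_force: [-0.4, -0.5, -0.8]
gripper_width: 0.0878
gripper_force: 0.0
```

send_rows(
  moves=[
    {"slide": [0,0,0],"turn": 0,"gripper": 1},
    {"slide": [0,0,0.05],"turn": 0,"gripper": 1},
    {"slide": [0,0,0.1],"turn": 0,"gripper": 1},
    {"slide": [0,0,0.15],"turn": 0,"gripper": 1},
    {"slide": [0,0,0.2],"turn": 0,"gripper": 1},
  ],
)

```text
time_s: 56.72
tcp_pos: [0.6105, 0.0647, 0.2686]
eef_rot: [180.0, -0.0, -83.1]
contact_force: [-0.3, 0.2, 0.2]
gripper_width: 0.0877
gripper_force: 0.0
```

```bash
python3 - <<'E'
from fit import *
s=get_state(); print(s['time_s'],s['tcp_pos'],s['eef_rot'])
p=np.load('rail.npy')
w=cap('wrist'); d=cap('side')
print(proj(w,RW(p,[(.0,.022,.214),(.0,.044,.214)])))
x=np.hstack([w['img'][:,:,::-1],cv2.resize(d['img'][100:245,160:270,::-1],(291,384))])
cv2.imwrite('pics/c11.png',cv2.resize(x,(800,383)))
E
```

```text
56.7167 [0.61045506 0.06474296 0.26863542] [ 1.79972397e+02 -4.16880641e-04 -8.31365541e+01]
[[274.41016961 189.71750509]
 [274.05669157 220.33020481]]
```

View pics/c11.png

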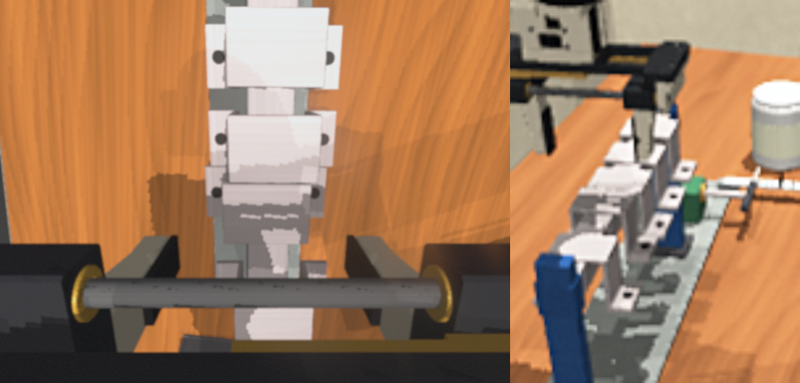

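The fingers straddle saddle 4 squarely (crown at about (265,215) between fingers at 175 and 350). I lower, grip, lift slightly and shift.

send_rows(
  moves=[
    {"slide": [0,0,0.14],"turn": 0,"gripper": 1},
    {"slide": [0,0,0.28],"turn": 0,"gripper": 1},
    {"slide": [0,0,0.42],"turn": 0,"gripper": 1},
    {"slide": [0,0,0.54],"turn": 0,"gripper": 1},
    {"slide": [0,0,0.627],"turn": 0,"gripper": 1},
  ],
  newtons=30,
)

```text
time_s: 57.23
tcp_pos: [0.6102, 0.0652, 0.1739]
eef_rot: [179.9, -0.0, -83.1]
contact_force: [0.5, -0.6, -0.4]
gripper_width: 0.0876
gripper_force: 0.0
```

send_rows(
  moves=[
    {"slide": [0,0,0],"turn": 0,"gripper": 1},
    {"slide": [0,0,0],"turn": 0,"gripper": 0.5},
    {"slide": [0,0,0],"turn": 0,"gripper": 0.5},
    {"slide": [0,0,0],"turn": 0,"gripper": 0.5},
    {"slide": [0,0,0],"turn": 0,"gripper": 0.5},
  ],
)

```text
time_s: 57.65
tcp_pos: [0.6113, 0.0658, 0.1768]
eef_rot: [-179.9, 0.0, -83.1]
contact_force: [-2.2, 0.3, 0.5]
gripper_width: 0.0663
gripper_force: 0.7
```

send_rows(
  moves=[
    {"slide": [0,0,0],"turn": 0,"gripper": 0.5},
    {"slide": [0,0,0],"turn": 0,"gripper": 0.5},
    {"slide": [0,0,0],"turn": 0,"gripper": 0.5},
    {"slide": [0,0,-0.05],"turn": 0,"gripper": 0.5},
    {"slide": [0,0,-0.107],"turn": 0,"gripper": 0.5},
  ],
)

```text
time_s: 58.07
tcp_pos: [0.6103, 0.0657, 0.1912]
eef_rot: [179.9, -0.0, -83.1]
contact_force: [0.1, 0.1, -2.5]
gripper_width: 0.0599
gripper_force: 30.0
```

send_rows(
  moves=[
    {"slide": [-0.04,0.014,0],"turn": 0,"gripper": 0.5},
    {"slide": [-0.08,0.028,0],"turn": 0,"gripper": 0.5},
    {"slide": [-0.12,0.042,0],"turn": 0,"gripper": 0.5},
    {"slide": [-0.163,0.057,0],"turn": 0,"gripper": 0.5},
    {"slide": [-0.163,0.057,0],"turn": 0,"gripper": 0.5},
  ],
)

```text
time_s: 58.48
tcp_pos: [0.5986, 0.0902, 0.1913]
eef_rot: [180.0, 0.0, -83.0]
contact_force: [0.1, -0.8, -2.3]
gripper_width: 0.0597
gripper_force: 30.0
```

send_rows(
  moves=[
    {"slide": [0,0,0.03],"turn": 0,"gripper": 0.5},
    {"slide": [0,0,0.06],"turn": 0,"gripper": 0.5},
    {"slide": [0,0,0.094],"turn": 0,"gripper": 0.5},
    {"slide": [0,0,0.094],"turn": 0,"gripper": 0.5},
    {"slide": [0,0,0.094],"turn": 0,"gripper": 0.5},
  ],
)

```text
time_s: 58.9
tcp_pos: [0.5992, 0.0886, 0.1769]
eef_rot: [179.9, -0.0, -83.1]
contact_force: [-0.6, -0.2, -3.4]
gripper_width: 0.0595
gripper_force: 30.0
```

send_rows(
  moves=[
    {"slide": [0,0,0],"turn": 0,"gripper": 0.9},
    {"slide": [0,0,0],"turn": 0,"gripper": 0.9},
    {"slide": [0,0,0],"turn": 0,"gripper": 0.9},
    {"slide": [0,0,0],"turn": 0,"gripper": 0.9},
    {"slide": [0,0,0],"turn": 0,"gripper": 0.9},
  ],
)

```text
time_s: 59.32
tcp_pos: [0.5995, 0.0889, 0.1778]
eef_rot: [-180.0, 0.0, -83.1]
contact_force: [-0.2, -0.2, -0.0]
gripper_width: 0.0786
gripper_force: 0.0
```

send_rows(
  moves=[
    {"slide": [0,0,-0.17],"turn": 0,"gripper": 1},
    {"slide": [0,0,-0.35],"turn": 0,"gripper": 1},
    {"slide": [0,0,-0.53],"turn": 0,"gripper": 1},
    {"slide": [0,0,-0.7],"turn": 0,"gripper": 1},
    {"slide": [0,0,-0.8],"turn": 0,"gripper": 1},
  ],
)

```text
time_s: 59.73
tcp_pos: [0.6003, 0.089, 0.3011]
eef_rot: [-179.8, 0.0, -83.1]
contact_force: [0.3, -0.3, 0.4]
gripper_width: 0.0876
gripper_force: 0.0
```

```bash
python3 chk.py; echo '[0.5996,0.089,0.298,-83.07]'>cmd.json
python3 plan.py .5472,-.2556,.345,-83.07 .5472,-.2556,.105,-83.07 .549,-.2557,.032,-83.07
```

```text
scene [ 0.634 -0.047  0.215] rail [ 0.017 -0.074] 0.97
scene [0.628 0.017 0.211] rail [ 0.019 -0.01 ] 0.96
scene [ 0.643 -0.101  0.218] rail [ 0.019 -0.129] 0.92
scene [0.624 0.152 0.162] rail [0.031 0.124] 0.75
scene [0.618 0.084 0.213] rail [0.017 0.057] 0.71
side [0.582 0.026 0.214] rail [-0.026  0.004] 0.93
side [0.572 0.085 0.216] rail [-0.029  0.064] 0.77
side [0.563 0.151 0.207] rail [-0.029  0.13 ] 0.77
side [ 0.593 -0.104  0.19 ] rail [-0.031 -0.126] 0.53
[0.746, 0.208, -0.104] -0.0 -> [0.5821, -0.0258, 0.3136, -83.07]
[0.746, 0.208, -0.105] -0.0 -> [0.5647, -0.1407, 0.3293, -83.07]
[0.746, 0.208, -0.104] -0.0 -> [0.5472, -0.2555, 0.345, -83.07]
[0.0, -0.0, 0.8] -0.0 -> [0.5472, -0.2555, 0.225, -83.07]
[0.0, -0.0, 0.8] -0.0 -> [0.5472, -0.2555, 0.1049, -83.07]
[0.003, -0.012, 0.486] -0.0 -> [0.549, -0.2558, 0.032, -83.07]
```

Saddle 4 is restored (rail y about 0.06) and the spacing is good again. I repeat the far pull.

send_rows(
  moves=[
    {"slide": [0.15,0.04,-0.104],"turn": 0,"gripper": 1},
    {"slide": [0.3,0.08,-0.104],"turn": 0,"gripper": 1},
    {"slide": [0.45,0.12,-0.104],"turn": 0,"gripper": 1},
    {"slide": [0.6,0.17,-0.104],"turn": 0,"gripper": 1},
    {"slide": [0.746,0.208,-0.104],"turn": 0,"gripper": 1},
  ],
)

```text
time_s: 60.35
tcp_pos: [0.5809, -0.0269, 0.3118]
eef_rot: [179.9, 0.0, -83.1]
contact_force: [0.5, 0.0, 0.2]
gripper_width: 0.0877
gripper_force: 0.0
```

send_rows(
  moves=[
    {"slide": [0.15,0.04,-0.02],"turn": 0,"gripper": 1},
    {"slide": [0.3,0.08,-0.04],"turn": 0,"gripper": 1},
    {"slide": [0.45,0.12,-0.06],"turn": 0,"gripper": 1},
    {"slide": [0.6,0.17,-0.08],"turn": 0,"gripper": 1},
    {"slide": [0.746,0.208,-0.105],"turn": 0,"gripper": 1},
  ],
)

```text
time_s: 60.77
tcp_pos: [0.5634, -0.1418, 0.3275]
eef_rot: [179.9, 0.0, -83.1]
contact_force: [0.1, -0.5, 0.0]
gripper_width: 0.0873
gripper_force: 0.0
```

send_rows(
  moves=[
    {"slide": [0.19,0.05,-0.03],"turn": 0,"gripper": 1},
    {"slide": [0.37,0.1,-0.05],"turn": 0,"gripper": 1},
    {"slide": [0.56,0.15,-0.08],"turn": 0,"gripper": 1},
    {"slide": [0.746,0.208,-0.104],"turn": 0,"gripper": 1},
    {"slide": [0.746,0.208,-0.104],"turn": 0,"gripper": 1},
  ],
)

```text
time_s: 61.18
tcp_pos: [0.5458, -0.2594, 0.3435]
eef_rot: [179.9, -0.0, -83.2]
contact_force: [-0.3, 0.1, 0.1]
gripper_width: 0.0873
gripper_force: 0.0
```

send_rows(
  moves=[
    {"slide": [0,0,0.2],"turn": 0,"gripper": 0.7},
    {"slide": [0,0,0.4],"turn": 0,"gripper": 0.7},
    {"slide": [0,0,0.6],"turn": 0,"gripper": 0.7},
    {"slide": [0,0,0.8],"turn": 0,"gripper": 0.7},
    {"slide": [0,0,0.8],"turn": 0,"gripper": 0.7},
  ],
)

```text
time_s: 61.6
tcp_pos: [0.543, -0.2542, 0.217]
eef_rot: [179.4, 0.3, -83.1]
contact_force: [-0.7, 0.2, -1.5]
gripper_width: 0.0632
gripper_force: 0.0
```

send_rows(
  moves=[
    {"slide": [0,0,0.2],"turn": 0,"gripper": 0.7},
    {"slide": [0,0,0.4],"turn": 0,"gripper": 0.7},
    {"slide": [0,0,0.6],"turn": 0,"gripper": 0.7},
    {"slide": [0,0,0.8],"turn": 0,"gripper": 0.7},
    {"slide": [0,0,0.8],"turn": 0,"gripper": 0.7},
  ],
)

```text
time_s: 62.02
tcp_pos: [0.5437, -0.2546, 0.0995]
eef_rot: [179.5, 0.2, -83.1]
contact_force: [-1.6, 1.7, -1.1]
gripper_width: 0.061
gripper_force: 0.0
```

send_rows(
  moves=[
    {"slide": [0.003,-0.012,0.16],"turn": 0,"gripper": 0.7},
    {"slide": [0.003,-0.012,0.33],"turn": 0,"gripper": 0.7},
    {"slide": [0.003,-0.012,0.486],"turn": 0,"gripper": 0.7},
    {"slide": [0.003,-0.012,0.486],"turn": 0,"gripper": 0.7},
    {"slide": [0.003,-0.012,0.486],"turn": 0,"gripper": 0.7},
  ],
  newtons=40,
)

```text
time_s: 62.43
tcp_pos: [0.5492, -0.256, 0.0326]
eef_rot: [179.9, -0.0, -83.0]
contact_force: [0.7, 0.6, 0.4]
gripper_width: 0.0618
gripper_force: 0.0
```

send_rows(
  moves=[
    {"slide": [0,0,0],"turn": 0,"gripper": 0},
    {"slide": [0,0,0],"turn": 0,"gripper": 0},
    {"slide": [0,0,0],"turn": 0,"gripper": 0},
    {"slide": [0,0,0],"turn": 0,"gripper": 0},
    {"slide": [0,0,0],"turn": 0,"gripper": 0},
  ],
)

```text
time_s: 62.85
tcp_pos: [0.5492, -0.2559, 0.0325]
eef_rot: [-179.9, -0.0, -83.1]
contact_force: [-0.3, -0.5, 0.5]
gripper_width: 0.0337
gripper_force: 0.0
```

send_rows(
  moves=[
    {"slide": [0,0,0],"turn": 0,"gripper": 0},
    {"slide": [0,0,0],"turn": 0,"gripper": 0},
    {"slide": [0,0,0],"turn": 0,"gripper": 0},
    {"slide": [0,0,0],"turn": 0,"gripper": 0},
    {"slide": [0,0,0],"turn": 0,"gripper": 0},
  ],
)

```text
time_s: 63.27
tcp_pos: [0.5497, -0.2558, 0.0316]
eef_rot: [-179.9, -0.0, -83.1]
contact_force: [2.7, 0.7, 0.0]
gripper_width: 0.0107
gripper_force: 40.0
```

send_rows(
  moves=[
    {"slide": [0,0.1,0],"turn": 0,"gripper": 0},
    {"slide": [0,0.2,0],"turn": 0,"gripper": 0},
    {"slide": [0,0.3,0],"turn": 0,"gripper": 0},
    {"slide": [0,0.4,0],"turn": 0,"gripper": 0},
    {"slide": [0,0.477,0],"turn": 0,"gripper": 0},
  ],
)

```text
time_s: 63.68
tcp_pos: [0.48, -0.2635, 0.0317]
eef_rot: [-179.7, -0.0, -83.1]
contact_force: [10.9, 10.9, -7.2]
gripper_width: 0.0105
gripper_force: 40.0
```

send_rows(
  moves=[
    {"slide": [0,0,0],"turn": 0,"gripper": 0},
    {"slide": [0,0,0],"turn": 0,"gripper": 0},
    {"slide": [0,0,0],"turn": 0,"gripper": 0},
    {"slide": [0,0,0],"turn": 0,"gripper": 0},
    {"slide": [0,0,0],"turn": 0,"gripper": 0},
  ],
)

```text
time_s: 64.1
tcp_pos: [0.4807, -0.2634, 0.0317]
eef_rot: [-179.7, -0.0, -83.0]
contact_force: [8.6, 9.5, -5.2]
gripper_width: 0.0107
gripper_force: 40.0
```

```bash
python3 - <<'E'
from h import *
c=ptr()
g=cv2.cvtColor(c['img'],cv2.COLOR_RGB2GRAY).astype(int)
for r in (80,130,150): print(r,g[r,255:280])
E
python3 chk.py
```

```text
64.1 [ 0.48068735 -0.2634251   0.03170574] 0.010693762447880078 [ 8.62598759  9.45424302 -5.19994474]
80 [138 137 137 137 137 134 117  95  85  84  87  86  99 123 137 141 142 142
 140 139 140 141 144 146 147]
130 [101 103 104 100 100 123 179 223 231 232 231 233 228 202 159 138 137 139
 135 133 130 124 119 121 126]
150 [110 127 136 136 137 165 213 230 232 232 231 232 228 196 152 136 135 134
 127 123 122 121 122 122 125]
scene [ 0.644 -0.101  0.217] rail [ 0.021 -0.13 ] 0.95
scene [0.618 0.085 0.212] rail [0.017 0.058] 0.9
scene [0.631 0.018 0.214] rail [ 0.022 -0.009] 0.71
scene [ 0.633 -0.047  0.212] rail [ 0.016 -0.075] 0.58
side [0.572 0.087 0.211] rail [-0.029  0.066] 0.84
side [0.564 0.152 0.212] rail [-0.028  0.131] 0.83
side [ 0.585 -0.036  0.209] rail [-0.031 -0.058] 0.73
side [0.584 0.025 0.215] rail [-0.024  0.003] 0.71
side [ 0.596 -0.1    0.205] rail [-0.027 -0.123] 0.51
```

The pointer is on the far mark and all five saddles are apart. I hold.

send_rows(
  moves=[
    {"slide": [0,0,0],"turn": 0,"gripper": 0},
    {"slide": [0,0,0],"turn": 0,"gripper": 0},
    {"slide": [0,0,0],"turn": 0,"gripper": 0},
    {"slide": [0,0,0],"turn": 0,"gripper": 0},
    {"slide": [0,0,0],"turn": 0,"gripper": 0},
  ],
)

```text
time_s: 64.77
tcp_pos: [0.4807, -0.2634, 0.0317]
eef_rot: [-179.7, -0.0, -83.0]
contact_force: [10.0, 8.3, -5.2]
gripper_width: 0.0108
gripper_force: 40.0
```

send_rows(
  moves=[
    {"slide": [0,0,0],"turn": 0,"gripper": 0},
    {"slide": [0,0,0],"turn": 0,"gripper": 0},
    {"slide": [0,0,0],"turn": 0,"gripper": 0},
    {"slide": [0,0,0],"turn": 0,"gripper": 0},
    {"slide": [0,0,0],"turn": 0,"gripper": 0},
  ],
)

```text
time_s: 65.18
tcp_pos: [0.4808, -0.2634, 0.0317]
eef_rot: [-179.7, -0.0, -83.0]
contact_force: [9.2, 8.9, -5.8]
gripper_width: 0.0106
gripper_force: 40.0
```

send_rows(
  moves=[
    {"slide": [0,0,0],"turn": 0,"gripper": 0},
    {"slide": [0,0,0],"turn": 0,"gripper": 0},
    {"slide": [0,0,0],"turn": 0,"gripper": 0},
    {"slide": [0,0,0],"turn": 0,"gripper": 0},
    {"slide": [0,0,0],"turn": 0,"gripper": 0},
  ],
)

```text
time_s: 65.6
tcp_pos: [0.4807, -0.2634, 0.0317]
eef_rot: [-179.7, -0.0, -83.0]
contact_force: [8.5, 8.4, -4.5]
gripper_width: 0.011
gripper_force: 40.0
```

send_rows(
  moves=[
    {"slide": [0,0,0],"turn": 0,"gripper": 0},
    {"slide": [0,0,0],"turn": 0,"gripper": 0},
    {"slide": [0,0,0],"turn": 0,"gripper": 0},
    {"slide": [0,0,0],"turn": 0,"gripper": 0},
    {"slide": [0,0,0],"turn": 0,"gripper": 0},
  ],
)

```text
time_s: 66.02
tcp_pos: [0.4807, -0.2634, 0.0317]
eef_rot: [-179.7, -0.0, -83.0]
contact_force: [8.1, 8.4, -5.5]
gripper_width: 0.0104
gripper_force: 40.0
```

send_rows(
  moves=[
    {"slide": [0,0,0],"turn": 0,"gripper": 0},
    {"slide": [0,0,0],"turn": 0,"gripper": 0},
    {"slide": [0,0,0],"turn": 0,"gripper": 0},
    {"slide": [0,0,0],"turn": 0,"gripper": 0},
    {"slide": [0,0,0],"turn": 0,"gripper": 0},
  ],
)

```text
time_s: 66.43
tcp_pos: [0.4807, -0.2634, 0.0317]
eef_rot: [-179.7, -0.0, -83.0]
contact_force: [8.8, 9.4, -5.9]
gripper_width: 0.0107
gripper_force: 40.0
```

send_rows(
  moves=[
    {"slide": [0,0,0],"turn": 0,"gripper": 0},
    {"slide": [0,0,0],"turn": 0,"gripper": 0},
    {"slide": [0,0,0],"turn": 0,"gripper": 0},
    {"slide": [0,0,0],"turn": 0,"gripper": 0},
    {"slide": [0,0,0],"turn": 0,"gripper": 0},
  ],
)

```text
time_s: 66.85
tcp_pos: [0.4807, -0.2634, 0.0317]
eef_rot: [-179.7, -0.0, -83.0]
contact_force: [9.0, 8.4, -4.4]
gripper_width: 0.0106
gripper_force: 40.0
```

send_rows(
  moves=[
    {"slide": [0,0,0],"turn": 0,"gripper": 0},
    {"slide": [0,0,0],"turn": 0,"gripper": 0},
    {"slide": [0,0,0],"turn": 0,"gripper": 0},
    {"slide": [0,0,0],"turn": 0,"gripper": 0},
    {"slide": [0,0,0],"turn": 0,"gripper": 0},
  ],
)

```text
time_s: 67.27
tcp_pos: [0.4807, -0.2634, 0.0317]
eef_rot: [-179.7, -0.0, -83.0]
contact_force: [9.1, 8.7, -5.1]
gripper_width: 0.0106
gripper_force: 40.0
```

send_rows(
  moves=[
    {"slide": [0,0,0],"turn": 0,"gripper": 0},
    {"slide": [0,0,0],"turn": 0,"gripper": 0},
    {"slide": [0,0,0],"turn": 0,"gripper": 0},
    {"slide": [0,0,0],"turn": 0,"gripper": 0},
    {"slide": [0,0,0],"turn": 0,"gripper": 0},
  ],
)

```text
time_s: 67.68
tcp_pos: [0.4808, -0.2634, 0.0317]
eef_rot: [-179.7, -0.0, -83.0]
contact_force: [9.2, 8.4, -5.6]
gripper_width: 0.0105
gripper_force: 40.0
```

```bash
python3 chk.py
```

```text
scene [ 0.642 -0.103  0.218] rail [ 0.018 -0.131] 0.86
scene [0.628 0.017 0.213] rail [ 0.019 -0.01 ] 0.78
scene [0.618 0.084 0.211] rail [0.017 0.057] 0.74
scene [ 0.634 -0.049  0.213] rail [ 0.017 -0.076] 0.58
scene [0.612 0.152 0.219] rail [0.019 0.126] 0.57
side [0.571 0.087 0.214] rail [-0.03   0.066] 0.9
side [0.564 0.151 0.21 ] rail [-0.028  0.13 ] 0.82
side [ 0.586 -0.037  0.21 ] rail [-0.029 -0.059] 0.61
side [0.581 0.021 0.211] rail [-0.027 -0.001] 0.61
side [ 0.594 -0.102  0.205] rail [-0.03  -0.124] 0.57
```

send_rows(
  moves=[
    {"slide": [0,-0.1,0],"turn": 0,"gripper": 0},
    {"slide": [0,-0.2,0],"turn": 0,"gripper": 0},
    {"slide": [0,-0.3,0],"turn": 0,"gripper": 0},
    {"slide": [0,-0.4,0],"turn": 0,"gripper": 0},
    {"slide": [0,-0.465,0],"turn": 0,"gripper": 0},
  ],
)

```text
time_s: 68.3
tcp_pos: [0.5488, -0.2558, 0.0316]
eef_rot: [-179.9, -0.0, -83.0]
contact_force: [1.3, -0.3, 2.4]
gripper_width: 0.011
gripper_force: 40.0
```

send_rows(
  moves=[
    {"slide": [0,0,0],"turn": 0,"gripper": 0},
    {"slide": [0,0,0],"turn": 0,"gripper": 0.6},
    {"slide": [0,0,0],"turn": 0,"gripper": 0.6},
    {"slide": [0,0,0],"turn": 0,"gripper": 0.6},
    {"slide": [0,0,0],"turn": 0,"gripper": 0.6},
  ],
)

```text
time_s: 68.72
tcp_pos: [0.5456, -0.2562, 0.0313]
eef_rot: [179.9, 0.0, -83.1]
contact_force: [-0.4, 0.3, -0.2]
gripper_width: 0.0319
gripper_force: 0.0
```

send_rows(
  moves=[
    {"slide": [0,0,0],"turn": 0,"gripper": 0.7},
    {"slide": [0,0,0],"turn": 0,"gripper": 0.7},
    {"slide": [0,0,-0.15],"turn": 0,"gripper": 0.7},
    {"slide": [0,0,-0.35],"turn": 0,"gripper": 0.7},
    {"slide": [0,0,-0.5],"turn": 0,"gripper": 0.7},
  ],
)

```text
time_s: 69.13
tcp_pos: [0.5467, -0.2563, 0.1079]
eef_rot: [180.0, -0.0, -83.1]
contact_force: [1.4, -0.3, 1.4]
gripper_width: 0.0601
gripper_force: 0.0
```

send_rows(
  moves=[
    {"slide": [0,0,-0.2],"turn": 0,"gripper": 1},
    {"slide": [0,0,-0.45],"turn": 0,"gripper": 1},
    {"slide": [0,0,-0.7],"turn": 0,"gripper": 1},
    {"slide": [0,0,-0.9],"turn": 0,"gripper": 1},
    {"slide": [0,0,-1],"turn": 0,"gripper": 1},
  ],
)

```text
time_s: 69.55
tcp_pos: [0.5479, -0.2568, 0.2616]
eef_rot: [-179.7, -0.1, -83.1]
contact_force: [0.7, 0.4, -0.2]
gripper_width: 0.0859
gripper_force: 0.0
```

send_rows(
  moves=[
    {"slide": [0,0,-0.2],"turn": 0,"gripper": 1},
    {"slide": [0,0,-0.4],"turn": 0,"gripper": 1},
    {"slide": [0,0,-0.5],"turn": 0,"gripper": 1},
    {"slide": [0,0,-0.5],"turn": 0,"gripper": 1},
    {"slide": [0,0,-0.5],"turn": 0,"gripper": 1},
  ],
)

```text
time_s: 69.97
tcp_pos: [0.5469, -0.2561, 0.3324]
eef_rot: [-179.9, -0.0, -83.1]
contact_force: [-0.8, -1.0, -1.1]
gripper_width: 0.0873
gripper_force: 0.0
```

```bash
python3 chk.py; python3 - <<'E'
from h import *
s=get_state(); print(s['time_s'],s['tcp_pos'])
p=np.load('rail.npy')
w=cap('wrist'); c=cap('scene'); print(proj(w,RW(p,(-.0913,-.272,.045))))
x=np.vstack([cv2.resize(c['img'][150:330,100:400],(600,360)),cv2.resize(w['img'][40:200,100:500],(600,240))])[:,:,::-1]
cv2.imwrite('pics/c12.png',x)
E
```

```text
scene [ 0.633 -0.046  0.216] rail [ 0.016 -0.073] 0.83
scene [ 0.642 -0.102  0.219] rail [ 0.018 -0.13 ] 0.77
scene [0.608 0.15  0.216] rail [0.015 0.125] 0.76
scene [0.629 0.016 0.212] rail [ 0.019 -0.012] 0.63
side [ 0.596 -0.1    0.203] rail [-0.027 -0.123] 0.86
side [ 0.586 -0.039  0.211] rail [-0.03  -0.061] 0.84
side [0.563 0.149 0.21 ] rail [-0.03   0.128] 0.66
side [0.582 0.022 0.213] rail [-0.026  0.   ] 0.64
side [0.571 0.087 0.212] rail [-0.029  0.066] 0.61
70.1667 [ 0.54643984 -0.25592714  0.33022489]
[[260.0872079  153.94222033]]
```

View pics/c12.png

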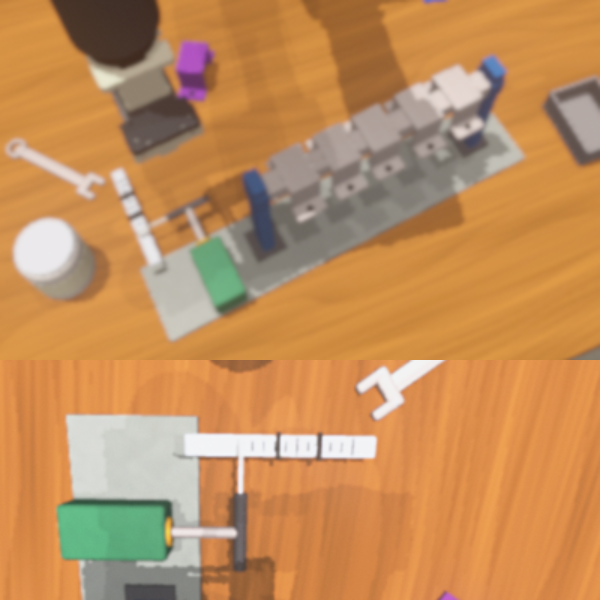

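The picture shows all five saddles hanging apart, from (295,170) to (460,88). The gauge is home with the pointer at (240,460), and the tin and spanner are in place. I hand in.

```bash
python3 -c "
from plant import order
print(order.close_job())"
```

```text
the job is handed in; nothing more can be done
None
```

The job is handed in, with no verdict shown: the gauge was held at the near mark with the bar empty and later at the far mark, all five saddles hang apart on the bar, and the gauge is home; one saddle slid against its neighbour during the first far pull, so I moved it back and repeated that pull.

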